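Fit the spoke handle to the slab roller's hand wheel

ROBOT

A 6-joint arm with a two-finger parallel gripper is mounted at the origin on the work surface. World frame = base frame: x ahead of the robot, y to its left, z up, the work surface at z = 0. Lengths are in m, angles in rad, forces in N, time in s.
With the tool pointing down it reaches from about 0.35 to 0.975 m from the base axis. Payload 4.9 kg.
Tool frame: the origin (TCP) lies midway between the tips of the shut fingers; the grasp point (between the pads) lies 19 mm behind it (manip.grip_point_offset is the distance from the TCP to the grasp point, in m); z points along the fingers, y is the direction in which the jaws open and shut (so a half turn about z gives the same grasp; the last joint's range is limited). The gripper opens to 85 mm and grips with 20 to 120 N. Pads are 22 mm wide; open, the fingers measure 114 mm over their backs; the gripper's body (76 mm by 85 mm) begins 54 mm behind the grasp point. The pads swing forward as they close: fully open they stand 13 mm farther back than shut.
Start: joints at [1.159, 0.053, 1.613, -0, 1.476, -0.119], TCP at [0.18, 0.598, 0.231] pointing down, gripper open.
Joint ranges: [-3.01, 3.01], [-1.01, 2.22], [0.06, 2.58], [-1.02, 4.17], [0.09, 2.62], [-3.14, 3.14]. Speed limits (rad/s): [2.57, 2.57, 3.14, 3.14, 3.14, 3.14].

INTERFACE

Orientations are given as a unit quaternion [w, x, y, z].
In Python, from plant import manip gives the robot as it stands. The module is installed in compiled form; this text tells all that it offers.
- The arm moves only by the tool send_rows, never from a script. Its argument "steps" is a list of rows, each a list of 6 numbers: the shift along the tool's x, y, z in m, then the turn, a rotation vector about the tool's x, y, z in degrees. In form: [[dx, dy, dz, wx, wy, wz], ...]. A call has 1 to 8 rows; each row shifts and turns the commanded pose from where the row before left it, along the tool's axes as they then stand; what a row does not reach is not made up. A row lasts 1/8 s, in which the tool goes at most 62.5 mm and 10.7 degrees, less where a joint would pass 70% of its speed; a pose out of reach is approached as far as the arm can. A call is refused whole if a number of a shift passes 0.0625 or a number of a turn 10.7, either way. A call with a gripper value outside its range is refused whole. "grip" is the opening, from 0 (shut) to 1 (fully open), set as the call begins (left out, the last holds). The fingers move at their own pace and stop on an object; the grip force is fixed at half the most. Time passes only in rows, so rows that do not move let the fingers close. It gives the time, the measured TCP pose, the force and the opening at its end, in the units of the state.
- manip.state(): the state, without advancing time (a new reading comes with each control period).
- manip.grab_frame(name): name is "scene" or "top"; returns the picture (400x640x3 uint8, blue, green, red); there is no depth.
- manip.get_calibration(name): a dict with "K" (3x3 intrinsics, pixels), "distortion" ([k1, k2, p1, p2, k3] as OpenCV has them; the pictures are not rectified), "R" (3x3) and "t" (3): a world point X has camera coordinates R X + t. Camera axes: x right, y down, z forward; pixel columns grow to the right and rows downward; lengths in m; the calibration is good to about 2 mm. A picture is of the moment at which its call begins. get_calibration takes no time and is no camera call.
- manip.job_done(): hands the job in, once; it reports no verdict.
The state is a dict: "time": time; "joint_pos": joint angles; "joint_vel": joint speeds; "joint_efforts": joint torques, N m; "tool_pos": TCP position; "tool_rot": TCP orientation; "contact_force": force on the tool from outside, world axes, zero at the start; "ft_torque": the same for the moment, N m; "gripper_width": opening from 0.0 (shut) to 1.0 (fully open).
Only numpy, scipy, OpenCV 4.12 (cv2) and the standard library are available. Lean on these libraries where they do the work, as an engineer would, in place of code of your own. Each camera call takes 0.05 s, during which the arm holds its last target.

TASK

Turn the slab roller's free-running hand wheel by rubbing its black tyre with your fingertips, pressing gently, until the yellow socket hidden under the guard comes up and rests at the very top by the yellow pointer. Then take the steel spoke handle from its wooden stand and set it gently, fully home, in that socket so that it stands upright, and leave it there. Leave the jar, the cup and the bowl where they are.

Things in the scene. Friction and masses are not known exactly. Their poses are not given: they have to be found in the camera images.
- slab_roller: Fixed tabletop slab roller: grey wheel guard and, on its +y side, a plywood bed with two steel rolls between red stands (to y +326 mm, at most 160 mm high). Origin on the table straight below the middle of the hand wheel; +y along the axle towards the rolls, z up. Guard cheeks at y -50 to -42 and +40 to +48 mm, 170 mm long in x, 165 mm high; hood plates cover the wheel from 50 degrees off the top down.
- wheel: Hand wheel in the guard, 100 mm above the table; origin mid-axle, y along the axle, z through the socket (up when the socket is on top). Turns endlessly either way about y against a steady drag of about 1 N at the rim and stays where left; starts 1.7 to 3.1 rad off. Black tyre at y -38 to +4 mm, red faceted ring (radius 80 mm) at y +8 to +36 mm. Over 15 N of finger force spoils its bearing.
- socket_mouth (a point): Centre of the socket's mouth, on the face of the one yellow block in the red ring, 80 mm from the axle. The socket is a round hole 17 mm wide and 26 mm deep, pointing straight at the axle, its mouth slightly chamfered; axes as wheel. Hidden under the guard at the start.
- socket_floor (a point): Centre of the floor of the socket, 54 mm from the axle.
- top (a point): Fixed point on the slab roller where the socket's mouth lies when the socket is exactly at the top: straight above the axle, 180 mm above the table, beside the yellow pointer (12 mm wide, top 177 mm above the table) on the guard's cheek.
- tread_top (a point): Fixed point on the slab roller straight above the axle, at mid-width of the black tyre, at the nominal height of its top, 185 mm above the table. The tyre is 42 mm wide, radius 85 mm, but worn oval: its top rises and sinks by up to 5 mm as the wheel turns, only touch tells how much. The axle is sprung: pressed down, the wheel sinks 1 mm for every 8 N and comes back up when let go.
- stand: Fixed wooden stand, 70 x 70 x 30 mm, with a hole 17 mm wide and 20 mm deep in the middle of its top; origin at the centre of its underside.
- spoke: The spoke handle, a loose steel pin standing upright in the stand at the start, 85 mm long and 14 mm in diameter with a chamfered foot, and at its upper end a grip head 26 mm across and 14 mm high. Mass about 0.09 kg. Origin at the centre of its foot, z along it towards the head.
- jar: Bystander: glaze jar, 64 mm across, 85 mm high, origin at the centre of its underside.
- mug: Bystander: terracotta cup, 74 mm across, 80 mm high, origin at the centre of its underside.
- bowl: Bystander: white bowl, 84 mm across, 40 mm high, origin at the centre of its underside.
There are look-alikes about, which are no part of the job. Of the things like the spoke, leave any that is purple; of the rest the larger one is meant.

How it is judged:
By the outcome, as a careful person would: the job done as asked, in the order asked, and still so for the second after the job is handed in, with the robot touching nothing.
It also fails if it takes over 72 s, if anything falls off the work surface, if the arm or the gripper's body presses on something with over 40 N, if the wrist force passes 120 N, or if a joint passes its speed limit or range.

## Working session

There is one attempt and no reset: what is moved stays moved. The work goes in short steps, Python scripts to look and compute and a tool call to move; the robot and the scene stay as the last step left them, time stands still between calls to the robot, and variables do not carry over. Pictures are saved under pics/ and viewed, and the job is handed in when it is done.

Besides the shell and the picture viewer there is one more tool, called after ">>>" by a JSON object that holds its "method" and its "body". send_rows: Moves the arm, as the interface text tells. Its arguments: {"type":"object","properties":{"steps":{"type":"array"},"grip":{"type":"number"}},"required":["steps"]}

```bash
mkdir -p pics
python3 - <<'E'
from plant import manip
import cv2
for n in("scene","top"):
    f=manip.grab_frame(n); cv2.imwrite(f"pics/{n}0.png",f)
    c=manip.get_calibration(n); print(n,c)
s=manip.state()
for k,v in s.items(): print(k,v)
print(manip.grip_point_offset)
E
```

```text
scene {'K': array([[453.06263703,   0.        , 325.03584899],
       [  0.        , 453.06263703, 194.76958324],
       [  0.        ,   0.        ,   1.        ]]), 'distortion': array([-0.11495013,  0.        ,  0.        ,  0.        ,  0.        ]), 'R': array([[ 0.48878568,  0.87236594, -0.0081378 ],
       [ 0.58473071, -0.3345181 , -0.73904509],
       [-0.64744001,  0.35647623, -0.67360681]]), 't': array([-0.16476703, -0.24635962,  1.36200318])}
top {'K': array([[470.81022116,   0.        , 325.83248718],
       [  0.        , 470.81022116, 203.12585032],
       [  0.        ,   0.        ,   1.        ]]), 'distortion': array([-0.089798,  0.      ,  0.      ,  0.      ,  0.      ]), 'R': array([[-0.13616981, -0.99068156, -0.00279967],
       [-0.96846017,  0.13370964, -0.21025371],
       [ 0.20866882, -0.02591884, -0.97764285]]), 't': array([-0.05788742,  0.56617256,  0.95564091])}
time 0.1
joint_pos [ 1.15900196e+00  5.32911477e-02  1.61416816e+00  4.14757058e-06
  1.47604815e+00 -1.18972121e-01]
joint_vel [ 0.00153721 -0.00220585 -0.00284738  0.00016022  0.00053462 -0.00044229]
joint_efforts [ 4.49236832e-04 -3.94904816e+01 -3.71363211e+01 -1.06559030e-04
  3.89633817e-03  9.57401113e-06]
tool_pos [0.18015705 0.59786438 0.23017894]
tool_rot [-2.53098114e-04  1.45888730e-01  9.89300542e-01 -9.23342195e-04]
contact_force [ 0.37783085  1.18715055 -0.23644287]
ft_torque [-0.01372668  0.00836256  0.01097103]
gripper_width 0.999848120972015
0.0187
```

View pics/scene0.png

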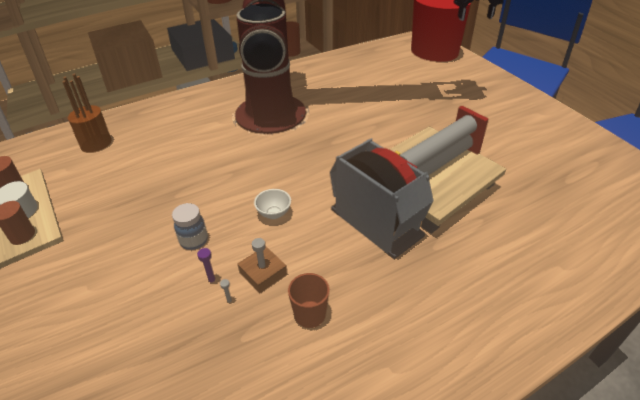

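View pics/top0.png

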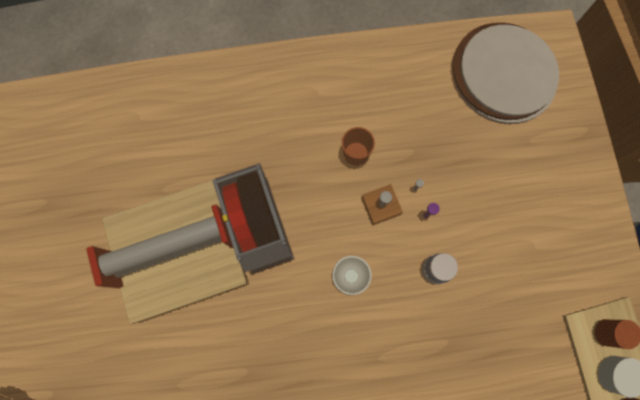

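The scene shows the slab roller (wheel guard about (385,195) in the scene view, (250,218) in the top view), the stand with a steel pin, the cup, bowl and jar.
Things that could be taken for the spoke (scene pixels): the purple pin (206,265), the small grey pin (227,290), and the grey pin in the stand (261,252). By the description, the one in the stand (not purple, larger) is meant. I'll check it in a close crop.

```bash
cat > h.py <<'E'
import numpy as np, cv2
from plant import manip
def cal(n):
    c=manip.get_calibration(n); return [np.array(c[k],float) for k in("K","distortion","R","t")]
def proj(n,P):
    K,d,R,t=cal(n); P=np.atleast_2d(np.array(P,float))
    return cv2.projectPoints(P.reshape(-1,1,3),cv2.Rodrigues(R)[0],t,K,d)[0].reshape(-1,2)
def ray(n,uv):
    K,d,R,t=cal(n); p=cv2.undistortPoints(np.array(uv,float).reshape(-1,1,2),K,d).reshape(2)
    return -R.T@t, R.T@np.array([p[0],p[1],1])
def atz(n,uv,z):
    o,v=ray(n,uv); return o+v*(z-o[2])/v[2]
def tri(uvs,uvt):
    A=np.zeros((3,3));b=np.zeros(3)
    for n,uv in(("scene",uvs),("top",uvt)):
        o,v=ray(n,uv);v/=np.linalg.norm(v);M=np.eye(3)-np.outer(v,v);A+=M;b+=M@o
    return np.linalg.solve(A,b)
E
python3 - <<'E'
import cv2
a=cv2.imread("pics/scene0.png");b=cv2.imread("pics/top0.png")
def cr(i,x,y,w,h,s,n): cv2.imwrite(n,cv2.resize(i[y:y+h,x:x+w],None,fx=s,fy=s,interpolation=cv2.INTER_CUBIC))
cr(a,190,220,130,100,6,"pics/c1.png")
cr(b,340,170,110,80,7,"pics/c2.png")
cr(a,320,130,130,95+25,5,"pics/c3.png")
cr(b,200,155,110,120,5,"pics/c4.png")
E
```

```text
(no output)
```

View pics/c1.png

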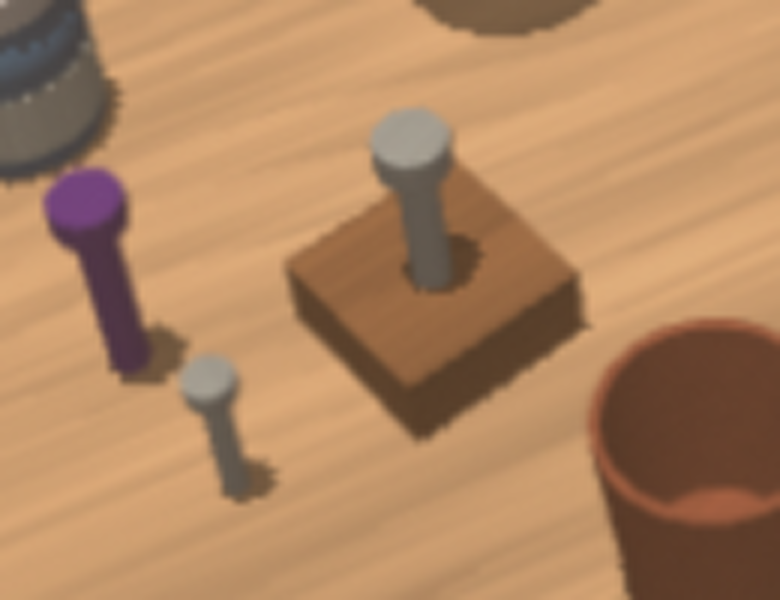

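View pics/c2.png

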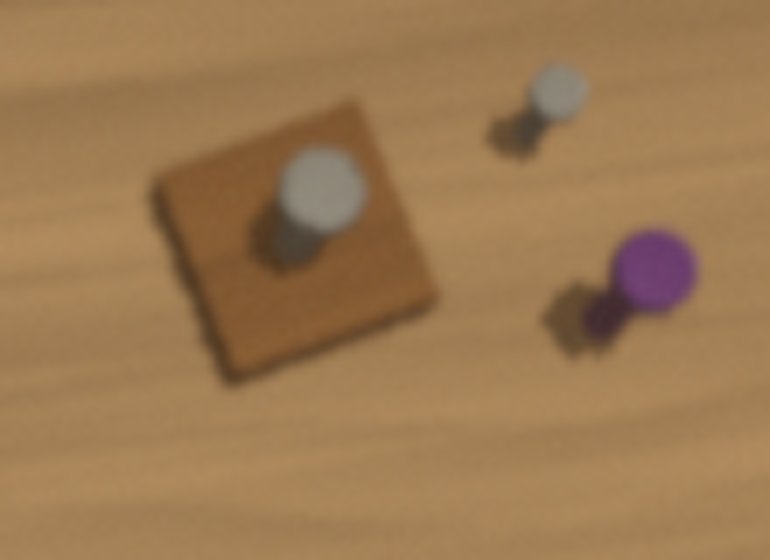

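View pics/c3.png

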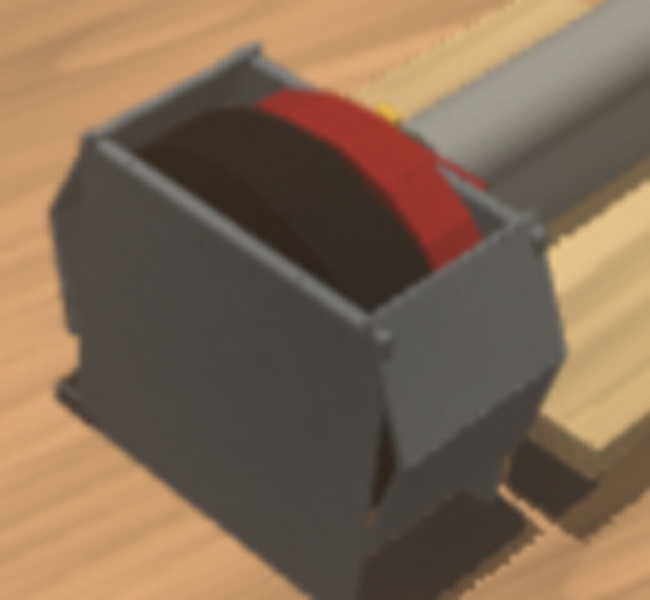

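View pics/c4.png

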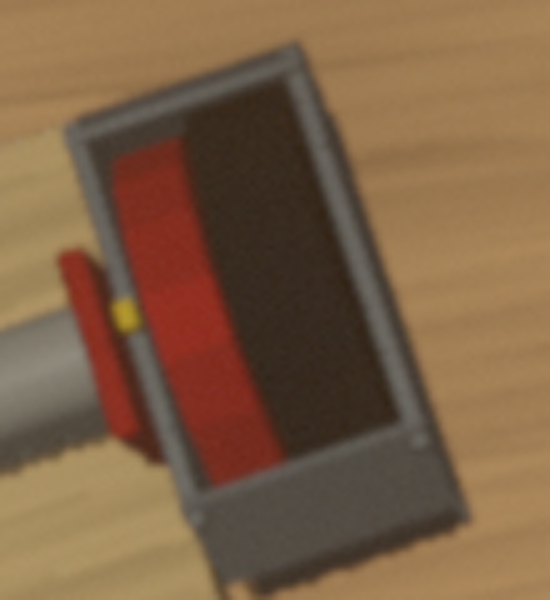

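The crops confirm it: the pin in the stand (scene (261,252), top head (386,197)) is steel grey with a large head. The loose grey pin is clearly smaller and the other is purple. Next I'll fit the roller's pose and triangulate the rest.

```bash
cat >> h.py <<'E'
def pose2(p,L):
    c,s=np.cos(p[2]),np.sin(p[2]); L=np.array(L,float)
    return np.c_[p[0]+c*L[:,0]-s*L[:,1],p[1]+s*L[:,0]+c*L[:,1],L[:,2]]
E
python3 - <<'E'
from h import *
from scipy.optimize import least_squares
S=lambda x,y:(320+x/5,130+y/5); T=lambda x,y:(200+x/5,155+y/5)
L=[(-.085,-.05,.165),(.085,-.05,.165),(-.085,.048,.165),(.085,.048,.165),(0,.044,.177)]
# scene: left/far end is +x or -x?
for sgn in(1,):
    sc=[S(372,326),S(92,138),S(525,220),S(258,45),S(387,108)]
    tp=[T(415,440),T(297,45),T(197,515),T(70,128),T(124,313)]
    def res(p):
        W=pose2(p,L); return np.r_[(proj("scene",W)-sc),(proj("top",W)-tp)].ravel()
    r=least_squares(res,[0.5,0.2,0.2],loss="soft_l1")
    print(r.x,r.cost); print(r.fun.reshape(-1,2).round(1))
# pin
b1=lambda x,y:(190+x/6,220+y/6); b2=lambda x,y:(340+x/7,170+y/7)
h=tri(b1(412,138),b2(324,190)); print("head top",h)
print("stand corners top", [atz("top",b2(*q),.03).round(4) for q in((352,100),(160,180),(232,372),(435,297))])
print("stand corners scene", [atz("scene",b1(*q),.03).round(4) for q in((287,265),(450,160),(578,278),(410,388))])
print("head z.095 top",atz("top",b2(324,190),.095),"scene",atz("scene",b1(412,138),.095))
for n,uv,z in(("mug",(358,140),.08),("bowl",(352,275),.04),("jar",(443,268),.085)): print(n,atz("top",uv,z))
E
```

```text
[0.53559045 0.01930363 0.18598128] 385.0829765372976
[[-59.9 -40.7]
 [ 56.   39.2]
 [-56.4 -37.3]
 [ 57.1  35.9]
 [ -0.9  -0.6]
 [  2.7   1.6]
 [  0.5  -0.9]
 [ -3.    2.8]
 [ -1.7  -2.2]
 [ -0.1  -0.5]]
head top [ 0.5424852  -0.26026104  0.08954505]
stand corners top [array([ 0.5825, -0.2847,  0.03  ]), array([ 0.5649, -0.2195,  0.03  ]), array([ 0.5004, -0.2326,  0.03  ]), array([ 0.5154, -0.3002,  0.03  ])]
stand corners scene [array([ 0.5224, -0.3026,  0.03  ]), array([ 0.5067, -0.2364,  0.03  ]), array([ 0.5747, -0.2205,  0.03  ]), array([ 0.5887, -0.2866,  0.03  ])]
head z.095 top [ 0.54092119 -0.26056967  0.095     ] scene [ 0.54777892 -0.26052062  0.095     ]
mug [ 0.67865947 -0.2227628   0.08      ]
bowl [ 0.394071   -0.16912381  0.04      ]
jar [ 0.37954495 -0.35402062  0.085     ]
```

Run:
```python
from h import *
from scipy.optimize import least_squares
S=lambda x,y:(320+x/5,130+y/5); T=lambda x,y:(200+x/5,155+y/5)
L=[(-.085,-.05,.165),(.085,-.05,.165),(-.085,.048,.165),(.085,.048,.165),(0,.044,.177)]
sc=np.array([S(92,138),S(372,326),S(258,45),S(525,220),S(387,108)])
tp=np.array([T(415,440),T(297,45),T(197,515),T(70,128),T(124,313)])
for w in((1,1),(1,0),(0,1)):
    def res(p):
        W=pose2(p,L); return np.r_[w[0]*(proj("scene",W)-sc),w[1]*(proj("top",W)-tp)].ravel()
    r=least_squares(res,[0.5,0.2,0.2],loss="soft_l1")
    print(r.x,r.cost)
    if w==(1,1): print(r.fun.reshape(-1,2).round(1))
```

```text
[0.5362624  0.01934777 0.19274061] 23.24428454060946
[[-3.8 -2.8]
 [ 0.5  1.8]
 [-3.1 -2.1]
 [ 4.   0.9]
 [-0.8 -0.5]
 [ 2.9  1. ]
 [ 0.1 -1.3]
 [-2.7  2.6]
 [-1.9 -2.3]
 [-0.1 -0.7]]
[0.53645005 0.02149848 0.1650523 ] 12.318980856449262
[0.53547267 0.01797322 0.21152447] 8.794691232646327
```

Run:
```python
from h import *
from scipy.optimize import least_squares
S=lambda x,y:(320+x/5,130+y/5); T=lambda x,y:(200+x/5,155+y/5)
sc=np.array([S(92,138),S(372,326),S(258,45),S(525,220),S(387,108)])
tp=np.array([T(415,440),T(297,45),T(197,515),T(70,128),T(124,313)])
for w in((1,1),(1,0),(0,1)):
    def res(p):
        e=p[3]
        L=[(-e,-.05,.165),(e,-.05,.165),(-e,.048,.165),(e,.048,.165),(0,.044,.177)]
        W=pose2(p,L); return np.r_[w[0]*(proj("scene",W)-sc),w[1]*(proj("top",W)-tp)].ravel()
    r=least_squares(res,[0.5,0.2,0.2,.085])
    print(r.x,r.cost)
    if w==(1,1): print(r.fun.reshape(-1,2).round(1)); p=r.x
a=cv2.imread("pics/scene0.png");b=cv2.imread("pics/top0.png")
for n,i,(x,y,w_,h_) in(("scene",a,(310,110,180,140)),("top",b,(200,150,110,135))):
    s=5 if n=="top" else 4
    o=cv2.resize(i[y:y+h_,x:x+w_],None,fx=s,fy=s,interpolation=cv2.INTER_CUBIC)
    def poly(L,c):
        q=(proj(n,pose2(p,L))-[x,y]+.5)*s
        cv2.polylines(o,[q.round().astype(int).reshape(-1,1,2)],False,c,1)
    for yy,c in((-.05,(0,255,0)),(.048,(0,255,255))):
        poly([(-.085,yy,0),(-.085,yy,.165),(.085,yy,.165),(.085,yy,0),(-.085,yy,0)],c)
    th=np.radians(np.linspace(-50,50,30))
    poly([(.085*np.sin(t),-.038,.1+.085*np.cos(t)) for t in th],(255,0,0))
    poly([(.085*np.sin(t),.004,.1+.085*np.cos(t)) for t in th],(255,0,0))
    poly([(.08*np.sin(t),.036,.1+.08*np.cos(t)) for t in th],(255,255,0))
    cv2.imwrite(f"pics/fit_{n}.png",o)
```

```text
[0.53679531 0.01941998 0.19737332 0.07951033] 19.956971382155547
[[-1.9 -1.3]
 [-1.2  0.4]
 [-1.3 -0.8]
 [ 2.1 -0.4]
 [-0.7 -0.5]
 [ 2.1 -2.2]
 [ 0.7  0.9]
 [-3.4 -0.4]
 [-1.4  0.2]
 [-0.1 -0.9]]
[0.53909449 0.01964273 0.20928303 0.07617032] 2.765423656760885
[0.53583718 0.01871999 0.19878312 0.08129277] 9.822671696632366
```

View pics/fit_scene.png

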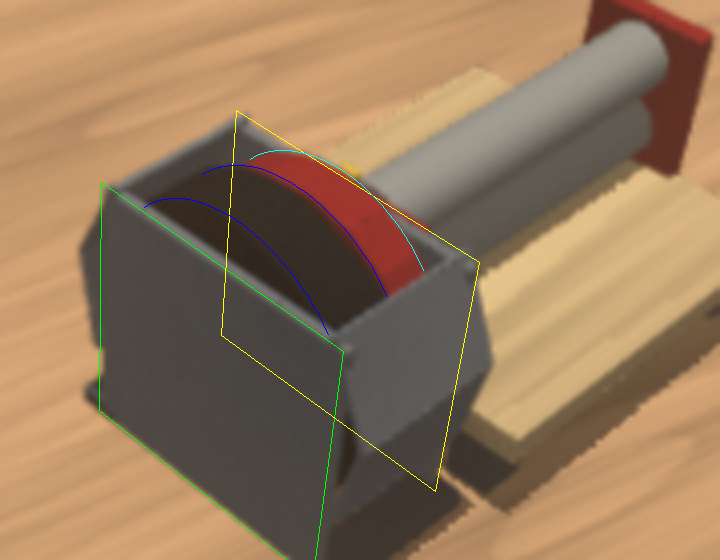

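View pics/fit_top.png

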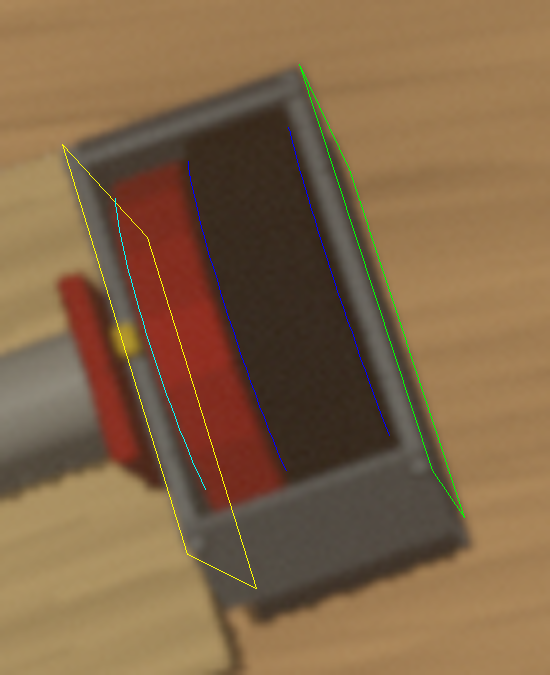

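```bash
cat >> h.py <<'E'
from scipy.spatial.transform import Rotation as Ro
RP=np.array([0.5368,0.0194,0.205])   # roller x,y,yaw
def Rt(s=None):
    s=s or manip.state(); q=np.array(s["tool_rot"]); return Ro.from_quat(q[[1,2,3,0]]).as_matrix()
def rw(L): return pose2(RP,np.atleast_2d(L))[0]
def rl(W):
    c,s_=np.cos(RP[2]),np.sin(RP[2]); d=np.array(W[:2])-RP[:2]; return np.array([c*d[0]+s_*d[1],-s_*d[0]+c*d[1],W[2]])
def rel(T):
    s=manip.state(); M=Rt(s); d=M.T@(np.array(T)-s["tool_pos"]); return (d*1000).round(1)
def heads():
    M=Rt(); return np.degrees(np.arctan2(M[1,:2],M[0,:2])).round(1), M[2].round(4)
def st():
    s=manip.state(); print("t %.2f"%s["time"],"pos",np.round(s["tool_pos"],4),"loc",rl(s["tool_pos"]).round(4),"F",np.round(s["contact_force"],1),"g %.2f"%s["gripper_width"],"j",np.round(s["joint_pos"],2))
E
python3 - <<'E'
from h import *
st(); print(heads()); T=rw((0,-.017,.23)); print(T,rel(T), "yaw roller deg",np.degrees(RP[2]))
E
```

```text
t 0.10 pos [0.1802 0.5979 0.2302] loc [-0.2314  0.639   0.2302] F [ 0.4  1.2 -0.2] g 1.00 j [ 1.16  0.05  1.61  0.    1.48 -0.12]
(array([163.2,  73.2]), array([ 2.0e-04, -1.9e-03, -1.0e+00]))
[0.54026064 0.00275596 0.23      ] [-516.6 -465.8    0.9] yaw roller deg 11.745634800181875
```

>>> {"method": "send_rows", "body": {"steps": [[-0.032, -0.029, 0, 0, 0, 0], [-0.032, -0.029, 0, 0, 0, 0], [-0.032, -0.029, 0, 0, 0, 0], [-0.032, -0.029, 0, 0, 0, 0], [-0.032, -0.029, 0, 0, 0, 0], [-0.032, -0.029, 0, 0, 0, 0], [-0.032, -0.029, 0, 0, 0, 0], [-0.032, -0.029, 0, 0, 0, 0]], "grip": 0}}

```text
time: 1.1
tool_pos: [0.3588, 0.301, 0.2308]
tool_rot: [-0.0, 0.146, 0.989, -0.0]
contact_force: [-0.2, 1.1, -0.1]
gripper_width: -0.001
```

>>> {"method": "send_rows", "body": {"steps": [[-0.032, -0.029, 0, 0, 0, 0], [-0.032, -0.029, 0, 0, 0, 0], [-0.032, -0.029, 0, 0, 0, 0], [-0.032, -0.029, 0, 0, 0, 0], [-0.032, -0.029, 0, 0, 0, 0], [-0.032, -0.029, 0, 0, 0, 0], [-0.032, -0.029, 0, 0, 0, 0], [-0.032, -0.029, 0, 0, 0, 0]]}}

```text
time: 2.1
tool_pos: [0.537, 0.005, 0.2308]
tool_rot: [-0.0, 0.146, 0.989, 0.0]
contact_force: [0.5, 0.6, 0.9]
gripper_width: -0.001
```

>>> {"method": "send_rows", "body": {"steps": [[0, 0, 0, 0, 0, 10.2], [0, 0, 0, 0, 0, 10.2], [0, 0, 0, 0, 0, 10.2], [0, 0, 0, 0, 0, 10.2], [0, 0, 0, 0, 0, 10.2], [0, 0, 0, 0, 0, 10.4], [0, 0, 0, 0, 0, 0]]}}

```text
time: 2.98
tool_pos: [0.5364, 0.0064, 0.2308]
tool_rot: [-0.0, 0.63, 0.777, -0.0]
contact_force: [-0.9, -0.5, -0.2]
gripper_width: -0.004
```

Run:
```python
from h import *
st(); print(heads()); T=rw((0,-.017,.2)); print(rel(T))
for n in("scene","top"): cv2.imwrite(f"pics/{n}1.png",manip.grab_frame(n))
print(proj("scene",manip.state()["tool_pos"]),proj("top",manip.state()["tool_pos"]))
```

```text
t 2.98 pos [0.5364 0.0064 0.2308] loc [-0.0031 -0.0127  0.2308] F [-0.9 -0.5 -0.2] g -0.00 j [-0.13 -0.16  1.82 -0.    1.48 -0.34]
(array([101.9,  11.9]), array([ 3.e-04, -9.e-04, -1.e+00]))
[-4.4  3.1 30.8]
[[378.05883739 139.47202163]] [[248.86999262 202.52506262]]
```

Run:
```python
import cv2
a=cv2.imread("pics/scene1.png");b=cv2.imread("pics/top1.png")
a=cv2.resize(a[70:210,310:450],None,fx=4,fy=4,interpolation=2);b=cv2.resize(b[130:270,180:320],None,fx=4,fy=4,interpolation=2)
cv2.drawMarker(a,(int((378.06-310+.5)*4),int((139.5-70+.5)*4)),(0,255,0),0,12,1)
cv2.drawMarker(b,(int((248.9-180+.5)*4),int((202.5-130+.5)*4)),(0,255,0),0,12,1)
import numpy as np
cv2.imwrite("pics/v1.png",cv2.hconcat([a,b])[:, :])
cv2.imwrite("pics/v1.png",cv2.resize(cv2.hconcat([a,b]),(800,400)))
```

```text
(no output)
```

View pics/v1.png

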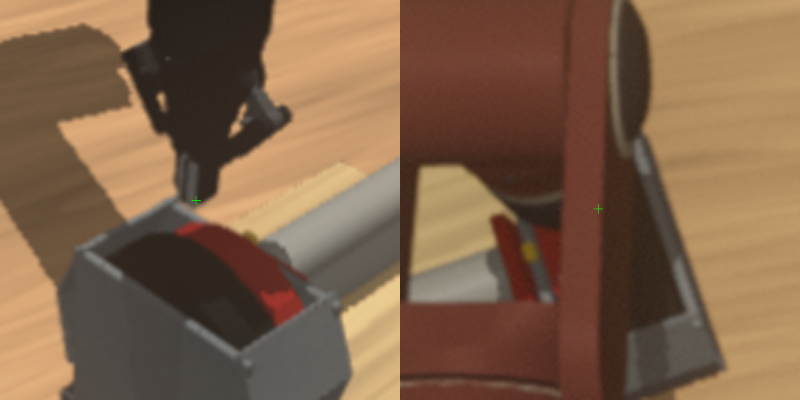

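>>> {"method": "send_rows", "body": {"steps": [[-0.002, -0.011, 0.019, 0, 0, 0], [-0.002, -0.011, 0.019, 0, 0, 0], [0, 0, 0, 0, 0, 0]]}}

```text
time: 3.45
tool_pos: [0.5145, -0.002, 0.1914]
tool_rot: [-0.002, 0.63, 0.777, -0.001]
contact_force: [-0.2, 0.1, 0.5]
gripper_width: 0.002
```

>>> {"method": "send_rows", "body": {"steps": [[0, 0, 0.002, 0, 0, 0], [0, 0, 0, 0, 0, 0]]}}

```text
time: 3.7
tool_pos: [0.5167, -0.002, 0.1923]
tool_rot: [0.001, 0.63, 0.776, 0.0]
contact_force: [-0.3, -0.3, -1.0]
gripper_width: -0.002
```

>>> {"method": "send_rows", "body": {"steps": [[0, 0, 0.001, 0, 0, 0], [0, 0, 0, 0, 0, 0]]}}

```text
time: 3.95
tool_pos: [0.5162, -0.002, 0.1905]
tool_rot: [0.0, 0.63, 0.776, 0.0]
contact_force: [-0.4, 0.0, 0.3]
gripper_width: 0.001
```

Run:
```python
from h import *
st()
```

```text
t 3.95 pos [ 0.5162 -0.002   0.1905] loc [-0.0246 -0.0168  0.1905] F [-0.4  0.   0.3] g 0.00 j [-0.15 -0.18  1.91  0.    1.42 -0.35]
```

>>> {"method": "send_rows", "body": {"steps": [[0, 0, 0.001, 0, 0, 0], [0, 0, 0, 0, 0, 0]]}}

```text
time: 4.2
tool_pos: [0.5159, -0.0021, 0.1892]
tool_rot: [-0.0, 0.63, 0.776, -0.0]
contact_force: [-0.1, 0.6, -1.0]
gripper_width: -0.003
```

>>> {"method": "send_rows", "body": {"steps": [[0, 0, 0.001, 0, 0, 0], [0, 0, 0, 0, 0, 0]]}}

```text
time: 4.45
tool_pos: [0.5159, -0.0021, 0.1882]
tool_rot: [-0.0, 0.631, 0.776, -0.0]
contact_force: [-0.2, -0.4, 0.5]
gripper_width: -0.002
```

>>> {"method": "send_rows", "body": {"steps": [[0, 0, 0.001, 0, 0, 0], [0, 0, 0, 0, 0, 0]]}}

```text
time: 4.7
tool_pos: [0.5159, -0.0021, 0.1872]
tool_rot: [-0.0, 0.631, 0.776, -0.0]
contact_force: [-0.4, -0.2, -0.3]
gripper_width: 0.001
```

>>> {"method": "send_rows", "body": {"steps": [[0, 0, 0.001, 0, 0, 0]]}}

```text
time: 4.82
tool_pos: [0.516, -0.0021, 0.1863]
tool_rot: [0.0, 0.63, 0.776, 0.0]
contact_force: [-0.8, 0.6, -0.1]
gripper_width: 0.002
```

>>> {"method": "send_rows", "body": {"steps": [[0, 0, 0.001, 0, 0, 0]]}}

```text
time: 4.95
tool_pos: [0.5159, -0.0021, 0.1852]
tool_rot: [-0.0, 0.631, 0.776, -0.0]
contact_force: [0.3, -0.5, 0.1]
gripper_width: -0.005
```

>>> {"method": "send_rows", "body": {"steps": [[0, 0, 0.001, 0, 0, 0], [0, 0, 0, 0, 0, 0]]}}

```text
time: 5.2
tool_pos: [0.5159, -0.002, 0.1842]
tool_rot: [-0.0, 0.631, 0.776, -0.0]
contact_force: [-0.3, -0.1, -0.2]
gripper_width: -0.0
```

>>> {"method": "send_rows", "body": {"steps": [[0, 0, 0.001, 0, 0, 0], [0, 0, 0, 0, 0, 0]]}}

```text
time: 5.45
tool_pos: [0.5159, -0.0021, 0.1832]
tool_rot: [-0.0, 0.631, 0.776, -0.0]
contact_force: [-0.1, 0.4, -0.0]
gripper_width: -0.001
```

>>> {"method": "send_rows", "body": {"steps": [[0, 0, 0.001, 0, 0, 0], [0, 0, 0, 0, 0, 0]]}}

```text
time: 5.7
tool_pos: [0.5161, -0.0021, 0.1826]
tool_rot: [0.0, 0.631, 0.776, 0.0]
contact_force: [-2.1, -0.1, 1.4]
gripper_width: -0.001
```

>>> {"method": "send_rows", "body": {"steps": [[0, 0, 0.001, 0, 0, 0], [0, 0, 0, 0, 0, 0]]}}

```text
time: 5.95
tool_pos: [0.5162, -0.0022, 0.1821]
tool_rot: [0.0, 0.631, 0.776, 0.0]
contact_force: [-1.7, 0.3, 5.5]
gripper_width: -0.001
```

>>> {"method": "send_rows", "body": {"steps": [[0, 0.005, -0.001, 0, 0, 0]]}}

```text
time: 6.08
tool_pos: [0.5209, -0.0012, 0.183]
tool_rot: [0.0, 0.631, 0.776, -0.0]
contact_force: [-2.3, -0.5, 5.0]
gripper_width: 0.001
```

>>> {"method": "send_rows", "body": {"steps": [[0, 0.005, -0.0007, 0, 0, 0]]}}

```text
time: 6.2
tool_pos: [0.5262, -0.0001, 0.1838]
tool_rot: [0.0, 0.631, 0.776, 0.0]
contact_force: [-1.5, -0.3, 5.4]
gripper_width: 0.0
```

>>> {"method": "send_rows", "body": {"steps": [[0, 0.005, -0.0005, 0, 0, 0]]}}

```text
time: 6.32
tool_pos: [0.5313, 0.001, 0.1844]
tool_rot: [0.001, 0.631, 0.776, 0.0]
contact_force: [-1.8, -0.4, 5.6]
gripper_width: -0.001
```

>>> {"method": "send_rows", "body": {"steps": [[0, 0.005, -0.0002, 0, 0, 0]]}}

```text
time: 6.45
tool_pos: [0.5363, 0.002, 0.1848]
tool_rot: [0.001, 0.63, 0.776, 0.0]
contact_force: [-1.2, -0.2, 4.8]
gripper_width: -0.0
```

>>> {"method": "send_rows", "body": {"steps": [[0, 0.005, 0, 0, 0, 0]]}}

```text
time: 6.58
tool_pos: [0.5413, 0.003, 0.1851]
tool_rot: [0.001, 0.631, 0.776, 0.0]
contact_force: [-2.8, -0.4, 7.3]
gripper_width: 0.002
```

>>> {"method": "send_rows", "body": {"steps": [[0, 0.005, -0.0005, 0, 0, 0]]}}

```text
time: 6.7
tool_pos: [0.5462, 0.0041, 0.1855]
tool_rot: [0.001, 0.631, 0.776, 0.001]
contact_force: [-0.3, -0.1, 5.8]
gripper_width: 0.002
```

>>> {"method": "send_rows", "body": {"steps": [[0, 0.005, 0, 0, 0, 0]]}}

```text
time: 6.82
tool_pos: [0.5512, 0.0051, 0.1854]
tool_rot: [0.001, 0.63, 0.776, 0.001]
contact_force: [-1.4, 0.2, 5.8]
gripper_width: 0.001
```

>>> {"method": "send_rows", "body": {"steps": [[0, 0.005, 0.0003, 0, 0, 0]]}}

```text
time: 6.95
tool_pos: [0.5561, 0.0062, 0.1851]
tool_rot: [0.001, 0.631, 0.776, 0.001]
contact_force: [-0.8, 0.3, 5.6]
gripper_width: 0.003
```

>>> {"method": "send_rows", "body": {"steps": [[0, 0.005, 0.0005, 0, 0, 0]]}}

```text
time: 7.08
tool_pos: [0.5611, 0.0072, 0.1846]
tool_rot: [0.001, 0.631, 0.776, 0.001]
contact_force: [-0.4, -0.6, 4.7]
gripper_width: 0.004
```

>>> {"method": "send_rows", "body": {"steps": [[0, 0.005, 0.0008, 0, 0, 0]]}}

```text
time: 7.2
tool_pos: [0.566, 0.0083, 0.1837]
tool_rot: [0.001, 0.631, 0.776, 0.001]
contact_force: [0.0, 0.2, 5.4]
gripper_width: -0.004
```

>>> {"method": "send_rows", "body": {"steps": [[0, 0.005, 0.0011, 0, 0, 0]]}}

```text
time: 7.32
tool_pos: [0.5709, 0.0093, 0.1824]
tool_rot: [0.001, 0.631, 0.776, 0.001]
contact_force: [0.3, -0.2, 4.4]
gripper_width: -0.002
```

Run:
```python
from h import *
st()
for n in("scene",): cv2.imwrite(f"pics/{n}2.png",cv2.resize(manip.grab_frame(n)[110:230,320:460],None,fx=5,fy=5,interpolation=2))
```

```text
t 7.33 pos [0.5709 0.0093 0.1824] loc [ 0.0313 -0.0168  0.1824] F [ 0.3 -0.2  4.4] g -0.00 j [-0.11 -0.04  1.79  0.    1.39 -0.32]
```

View pics/scene2.png

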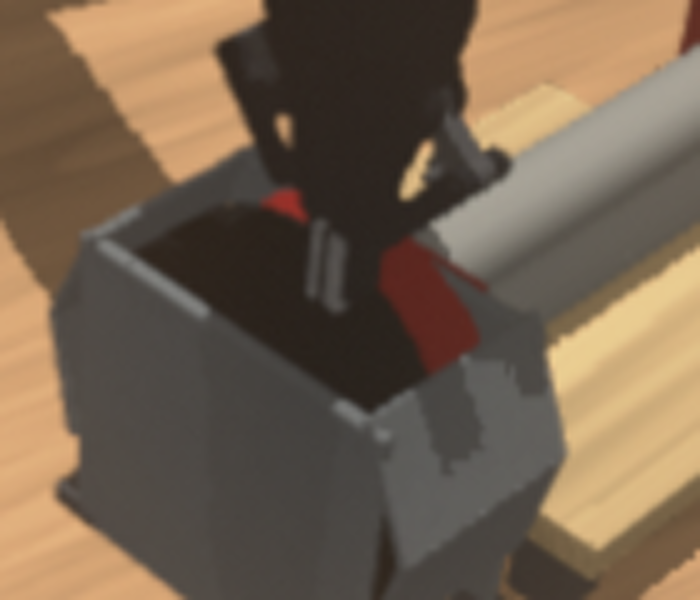

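>>> {"method": "send_rows", "body": {"steps": [[0, 0, -0.008, 0, 0, 0], [0, -0.016, -0.007, 0, 0, 0], [0, -0.03, 0, 0, 0, 0], [0, -0.018, 0, 0, 0, 0], [0, 0, 0.01, 0, 0, 0], [0, 0, 0, 0, 0, 0]]}}

```text
time: 8.12
tool_pos: [0.5064, -0.0037, 0.1848]
tool_rot: [-0.001, 0.631, 0.776, -0.001]
contact_force: [-0.1, 0.1, 0.8]
gripper_width: 0.001
```

```bash
sed -i 's/^RP=.*/RP=np.array([0.5397,0.0200,0.205])/' h.py
python3 - <<'E'
from h import *
st()
for n in("scene",): cv2.imwrite(f"pics/{n}3.png",cv2.resize(manip.grab_frame(n)[110:230,320:460],None,fx=5,fy=5,interpolation=2))
E
```

```text
t 8.12 pos [ 0.5064 -0.0037  0.1848] loc [-0.0374 -0.0165  0.1848] F [-0.1  0.1  0.8] g 0.00 j [-0.15 -0.2   1.93  0.    1.41 -0.36]
```

View pics/scene3.png

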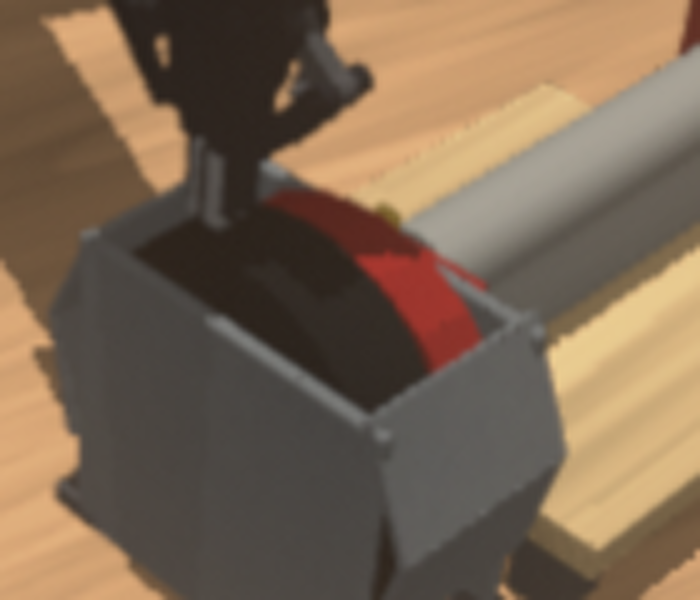

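>>> {"method": "send_rows", "body": {"steps": [[0, 0, 0.002, 0, 0, 0]]}}

```text
time: 8.3
tool_pos: [0.5076, -0.0039, 0.1845]
tool_rot: [-0.0, 0.63, 0.776, 0.0]
contact_force: [-0.2, -0.3, -0.3]
gripper_width: -0.001
```

>>> {"method": "send_rows", "body": {"steps": [[0, 0, 0.002, 0, 0, 0]]}}

```text
time: 8.43
tool_pos: [0.5078, -0.004, 0.1833]
tool_rot: [0.0, 0.63, 0.776, 0.0]
contact_force: [-1.5, 0.2, 6.3]
gripper_width: 0.001
```

>>> {"method": "send_rows", "body": {"steps": [[0, 0, 0.0015, 0, 0, 0]]}}

```text
time: 8.55
tool_pos: [0.508, -0.0041, 0.1828]
tool_rot: [0.001, 0.63, 0.776, 0.0]
contact_force: [-3.7, 0.4, 9.7]
gripper_width: -0.001
```

>>> {"method": "send_rows", "body": {"steps": [[0, 0.0045, -0.002, 0, 0, 0], [0, 0.0045, -0.0013, 0, 0, 0]]}}

```text
time: 8.8
tool_pos: [0.5167, -0.0021, 0.186]
tool_rot: [0.001, 0.63, 0.776, 0.0]
contact_force: [-2.5, -0.1, 5.8]
gripper_width: -0.004
```

>>> {"method": "send_rows", "body": {"steps": [[0, 0.0045, -0.001, 0, 0, 0], [0, 0.0045, -0.0008, 0, 0, 0]]}}

```text
time: 9.05
tool_pos: [0.5257, -0.0002, 0.1878]
tool_rot: [0.001, 0.63, 0.776, 0.0]
contact_force: [-2.0, 0.0, 5.6]
gripper_width: 0.001
```

>>> {"method": "send_rows", "body": {"steps": [[0, 0.009, -0.0009, 0, 0, 0]]}}

```text
time: 9.18
tool_pos: [0.5345, 0.0016, 0.1886]
tool_rot: [0.001, 0.631, 0.776, 0.0]
contact_force: [-0.8, 1.4, 4.6]
gripper_width: 0.003
```

>>> {"method": "send_rows", "body": {"steps": [[0, 0.009, -0.0001, 0, 0, 0]]}}

```text
time: 9.3
tool_pos: [0.5435, 0.0035, 0.1886]
tool_rot: [0.001, 0.631, 0.776, 0.001]
contact_force: [-2.0, 0.9, 5.8]
gripper_width: -0.002
```

>>> {"method": "send_rows", "body": {"steps": [[0, 0.009, 0.0001, 0, 0, 0], [0, 0.009, 0.0008, 0, 0, 0]]}}

```text
time: 9.55
tool_pos: [0.5614, 0.0073, 0.1877]
tool_rot: [0.001, 0.63, 0.776, 0.001]
contact_force: [0.2, 0.6, 5.4]
gripper_width: 0.002
```

>>> {"method": "send_rows", "body": {"steps": [[0, 0.009, 0.0018, 0, 0, 0]]}}

```text
time: 9.68
tool_pos: [0.5703, 0.0091, 0.1858]
tool_rot: [0.001, 0.63, 0.776, 0.001]
contact_force: [0.0, 1.9, 4.6]
gripper_width: 0.001
```

>>> {"method": "send_rows", "body": {"steps": [[0, 0.009, 0.0028, 0, 0, 0], [0, 0, 0, 0, 0, 0]]}}

```text
time: 9.93
tool_pos: [0.5794, 0.011, 0.1827]
tool_rot: [0.001, 0.63, 0.776, 0.001]
contact_force: [3.3, 0.8, 5.8]
gripper_width: 0.001
```

Run:
```python
from h import *
st()
```

```text
t 9.93 pos [0.5794 0.011  0.1827] loc [ 0.0371 -0.0169  0.1827] F [3.3 0.8 5.8] g 0.00 j [-0.11 -0.02  1.77  0.    1.39 -0.32]
```

>>> {"method": "send_rows", "body": {"steps": [[0, 0, -0.008, 0, 0, 0], [0, -0.016, -0.007, 0, 0, 0], [0, -0.035, 0, 0, 0, 0], [0, -0.021, 0, 0, 0, 0], [0, 0, 0.004, 0, 0, 0], [0, 0, 0, 0, 0, 0]]}}

```text
time: 10.68
tool_pos: [0.5068, -0.0039, 0.1918]
tool_rot: [-0.001, 0.631, 0.776, -0.0]
contact_force: [0.8, -0.4, -0.6]
gripper_width: 0.001
```

Run:
```python
from h import *
st()
for n in("scene",): cv2.imwrite(f"pics/{n}4.png",cv2.resize(manip.grab_frame(n)[110:230,320:460],None,fx=5,fy=5,interpolation=2))
```

```text
t 10.68 pos [ 0.5068 -0.0039  0.1918] loc [-0.037  -0.0167  0.1918] F [ 0.8 -0.4 -0.6] g 0.00 j [-0.15 -0.21  1.92 -0.    1.43 -0.36]
```

View pics/scene4.png

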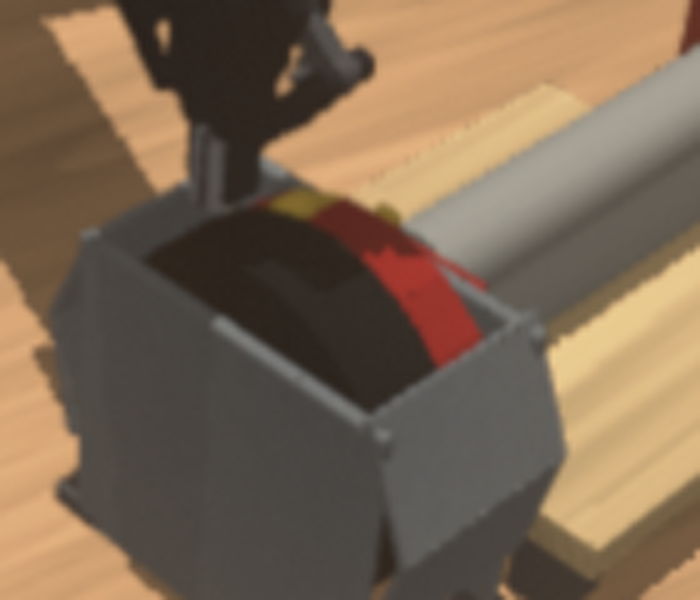

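Run:
```python
from h import *
for a in range(-40,5,5):
    t=np.radians(a); print(a,((proj("scene",[rw((.08*np.sin(t),y,.1+.08*np.cos(t))) for y in(.008,.022,.036)])-[320,110]+.5)*5).round(0).tolist())
```

```text
-40 [[237.0, 220.0], [261.0, 207.0], [284.0, 193.0]]
-35 [[247.0, 218.0], [271.0, 204.0], [294.0, 191.0]]
-30 [[258.0, 217.0], [282.0, 204.0], [305.0, 190.0]]
-25 [[269.0, 218.0], [293.0, 204.0], [316.0, 191.0]]
-20 [[281.0, 219.0], [305.0, 206.0], [328.0, 192.0]]
-15 [[293.0, 223.0], [317.0, 209.0], [340.0, 196.0]]
-10 [[305.0, 227.0], [329.0, 214.0], [353.0, 200.0]]
-5 [[318.0, 234.0], [342.0, 220.0], [365.0, 206.0]]
0 [[331.0, 241.0], [355.0, 227.0], [378.0, 213.0]]
```

>>> {"method": "send_rows", "body": {"steps": [[0, 0.01, 0, 0, 0, 0], [0, 0.01, 0, 0, 0, 0], [0, 0, 0, 0, 0, 0], [0, 0, 0.002, 0, 0, 0], [0, 0, 0, 0, 0, 0]]}}

```text
time: 11.35
tool_pos: [0.5264, 0.0002, 0.1902]
tool_rot: [-0.0, 0.631, 0.776, -0.0]
contact_force: [0.6, -0.4, -0.1]
gripper_width: 0.002
```

>>> {"method": "send_rows", "body": {"steps": [[0, 0, 0.002, 0, 0, 0]]}}

```text
time: 11.48
tool_pos: [0.5267, 0.0002, 0.1887]
tool_rot: [0.0, 0.631, 0.776, 0.0]
contact_force: [0.5, 0.1, 0.8]
gripper_width: -0.003
```

>>> {"method": "send_rows", "body": {"steps": [[0, 0, 0.002, 0, 0, 0]]}}

```text
time: 11.6
tool_pos: [0.5269, 0.0, 0.1872]
tool_rot: [0.0, 0.631, 0.776, 0.0]
contact_force: [-1.2, 0.4, 6.0]
gripper_width: -0.004
```

>>> {"method": "send_rows", "body": {"steps": [[0, 0.006, -0.0006, 0, 0, 0], [0, 0.006, -0.0002, 0, 0, 0]]}}

```text
time: 11.85
tool_pos: [0.539, 0.0026, 0.1881]
tool_rot: [0.0, 0.631, 0.776, 0.0]
contact_force: [-1.1, 0.2, 3.7]
gripper_width: 0.001
```

>>> {"method": "send_rows", "body": {"steps": [[0, 0.005, 0, 0, 0, 0]]}}

```text
time: 11.98
tool_pos: [0.544, 0.0037, 0.1879]
tool_rot: [0.0, 0.63, 0.776, 0.0]
contact_force: [-1.4, -0.5, 3.3]
gripper_width: -0.002
```

>>> {"method": "send_rows", "body": {"steps": [[0, 0.005, 0, 0, 0, 0], [0, 0.006, 0.0002, 0, 0, 0]]}}

```text
time: 12.22
tool_pos: [0.5546, 0.0059, 0.1873]
tool_rot: [0.0, 0.631, 0.776, -0.0]
contact_force: [-0.5, -0.2, 4.1]
gripper_width: 0.004
```

>>> {"method": "send_rows", "body": {"steps": [[0, 0.006, 0.0006, 0, 0, 0], [0, 0, 0, 0, 0, 0]]}}

```text
time: 12.48
tool_pos: [0.5608, 0.0073, 0.1866]
tool_rot: [0.0, 0.63, 0.776, 0.0]
contact_force: [1.5, 0.3, 3.6]
gripper_width: -0.001
```

>>> {"method": "send_rows", "body": {"steps": [[0, 0, -0.006, 0, 0, 0], [0, 0, -0.02, 0, 0, 0], [-0.05, 0, -0.03, 0, 0, 0], [-0.062, 0, -0.01, 0, 0, 0], [-0.06, 0, 0, 0, 0, 0], [0, 0, 0, 0, 0, 0]]}}

```text
time: 13.22
tool_pos: [0.5954, -0.1647, 0.2537]
tool_rot: [0.001, 0.632, 0.775, -0.0]
contact_force: [-0.1, -0.0, -0.2]
gripper_width: -0.002
```

Run:
```python
from h import *
st()
a=cv2.resize(manip.grab_frame("scene")[130:210,330:440],None,fx=7,fy=7,interpolation=2); f=manip.grab_frame("top");b=cv2.resize(f[150:280,200:310],None,fx=4.5,fy=4.5,interpolation=2)
cv2.imwrite("pics/s5.png",a);cv2.imwrite("pics/t5.png",b);cv2.imwrite("pics/t5raw.png",f)
```

```text
t 13.22 pos [ 0.5954 -0.1647  0.2537] loc [ 0.0169 -0.1921  0.2537] F [-0.1 -0.  -0.2] g -0.00 j [-0.39  0.02  1.61 -0.    1.51 -0.59]
```

View pics/s5.png

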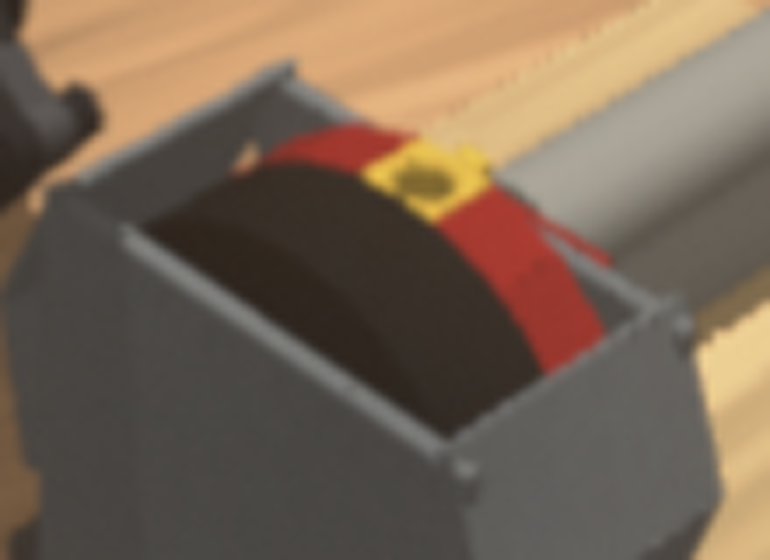

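View pics/t5.png

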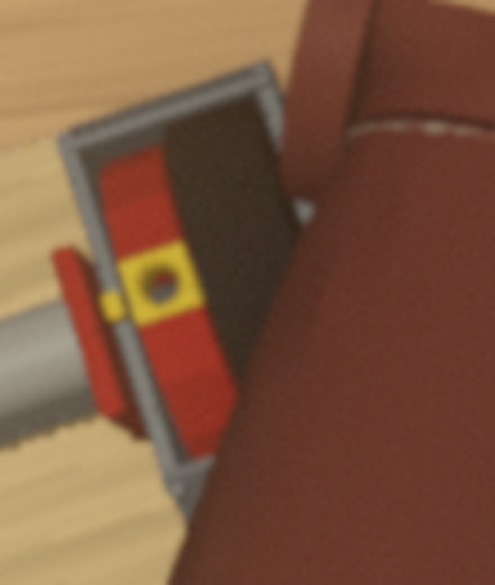

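Run:
```python
from h import *
c=lambda X,s,o:[o[0]+(X[0]+.5)/s-.5,o[1]+(X[1]+.5)/s-.5]
hs=c((424,182),7,(330,130)); ht=c((160,284),4.5,(200,150)); pt=c((114,305),4.5,(200,150))
w=tri(hs,ht); print("hole tri",w,"loc",rl(w))
for n,u in(("scene",hs),("top",ht)):
    W=atz(n,u,.18); print(n,W.round(4),rl(W).round(4))
W=atz("top",pt,.177); print("pointer top",W.round(4),rl(W).round(4))
```

```text
hole tri [0.53333899 0.04222963 0.17663746] loc [-0.00170259  0.02305905  0.17663746]
scene [0.5369 0.0397 0.18  ] [0.0012 0.0199 0.18  ]
top [0.5325 0.0414 0.18  ] [-0.0027  0.0224  0.18  ]
pointer top [0.5268 0.0622 0.177 ] [-0.0041  0.0439  0.177 ]
```

>>> {"method": "send_rows", "body": {"steps": [[0.055, -0.004, 0, 0, 0, 0], [0.055, -0.004, 0, 0, 0, 0], [0.055, -0.004, 0.01, 0, 0, 0], [0.01, -0.003, 0.025, 0, 0, 0], [0, 0, 0.02, 0, 0, 0], [0, 0, 0, 0, 0, 0], [0, 0, 0, 0, 0, 0]]}}

```text
time: 14.2
tool_pos: [0.5452, 0.0068, 0.1983]
tool_rot: [0.0, 0.631, 0.776, 0.0]
contact_force: [-0.1, 0.2, 0.1]
gripper_width: -0.001
```

Run:
```python
from h import *
st();print(rel(rw((0.001,-.017,.191))))
```

```text
t 14.20 pos [0.5452 0.0068 0.1983] loc [ 0.0027 -0.0141  0.1983] F [-0.1  0.2  0.1] g -0.00 j [-0.12 -0.12  1.83 -0.    1.42 -0.33]
[-2.9 -1.7  7.3]
```

>>> {"method": "send_rows", "body": {"steps": [[-0.003, -0.0015, 0.003, 0, 0, 0], [0, 0, 0.003, 0, 0, 0], [0, 0, 0, 0, 0, 0]]}}

```text
time: 14.58
tool_pos: [0.5437, 0.0038, 0.1914]
tool_rot: [-0.0, 0.631, 0.776, -0.0]
contact_force: [0.0, -0.6, -0.3]
gripper_width: -0.004
```

>>> {"method": "send_rows", "body": {"steps": [[0, 0, 0.002, 0, 0, 0]]}}

```text
time: 14.7
tool_pos: [0.544, 0.004, 0.1898]
tool_rot: [0.0, 0.631, 0.776, 0.0]
contact_force: [1.1, 0.1, -0.3]
gripper_width: -0.001
```

>>> {"method": "send_rows", "body": {"steps": [[0, 0, 0.001, 0, 0, 0]]}}

```text
time: 14.82
tool_pos: [0.5437, 0.0041, 0.1884]
tool_rot: [-0.0, 0.631, 0.776, -0.0]
contact_force: [0.1, 0.0, 0.2]
gripper_width: 0.001
```

>>> {"method": "send_rows", "body": {"steps": [[0, 0, 0.0015, 0, 0, 0]]}}

```text
time: 14.95
tool_pos: [0.5439, 0.0041, 0.1871]
tool_rot: [0.0, 0.63, 0.776, 0.0]
contact_force: [-0.2, -0.1, 3.1]
gripper_width: 0.002
```

>>> {"method": "send_rows", "body": {"steps": [[0, 0, 0.0005, 0, 0, 0], [0, -0.0009, 0, 0, 0, 0], [0, -0.0009, 0, 0, 0, 0], [0, 0, 0, 0, 0, 0]]}}

```text
time: 15.45
tool_pos: [0.5424, 0.0037, 0.1871]
tool_rot: [0.0, 0.631, 0.776, 0.0]
contact_force: [0.9, 0.1, 4.3]
gripper_width: 0.002
```

>>> {"method": "send_rows", "body": {"steps": [[0, 0, -0.006, 0, 0, 0], [0, 0, -0.02, 0, 0, 0], [-0.05, 0, -0.03, 0, 0, 0], [-0.062, 0, -0.01, 0, 0, 0], [-0.06, 0, 0, 0, 0, 0], [-0.03, 0, 0, 0, 0, 0], [0, 0, 0, 0, 0, 0]]}}

```text
time: 16.32
tool_pos: [0.5834, -0.1958, 0.2533]
tool_rot: [0.0, 0.632, 0.775, -0.0]
contact_force: [0.5, 0.6, -0.1]
gripper_width: -0.001
```

Run:
```python
from h import *
st();print(heads())
f0=manip.grab_frame("scene");a=cv2.resize(f0[130:210,330:440],None,fx=7,fy=7,interpolation=2); f=manip.grab_frame("top");b=cv2.resize(f[150:280,200:310],None,fx=4.5,fy=4.5,interpolation=2)
cv2.imwrite("pics/s6.png",a);cv2.imwrite("pics/t6.png",b);cv2.imwrite("pics/t6raw.png",f);cv2.imwrite("pics/s6raw.png",f0)
```

```text
t 16.32 pos [ 0.5834 -0.1958  0.2533] loc [-0.0011 -0.2202  0.2533] F [ 0.5  0.6 -0.1] g -0.00 j [-0.44  0.02  1.61 -0.    1.51 -0.65]
(array([101.6,  11.6]), array([-3.e-04,  1.e-04, -1.e+00]))
```

View pics/s6.png

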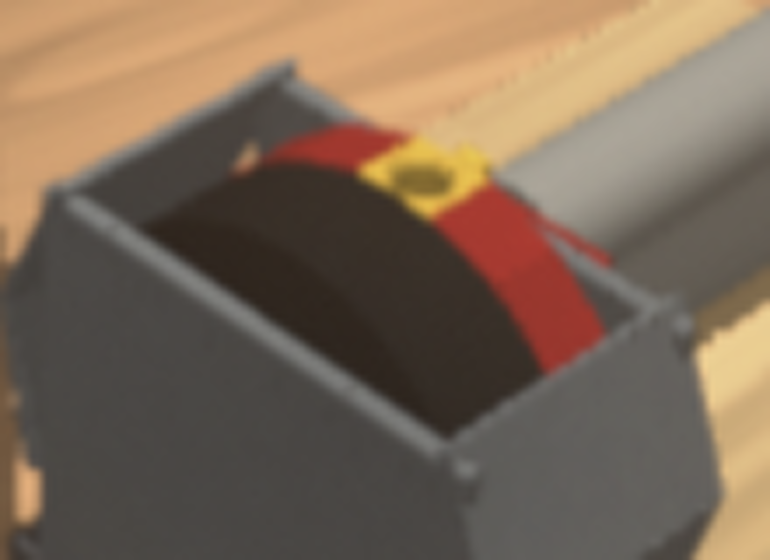

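View pics/t6.png

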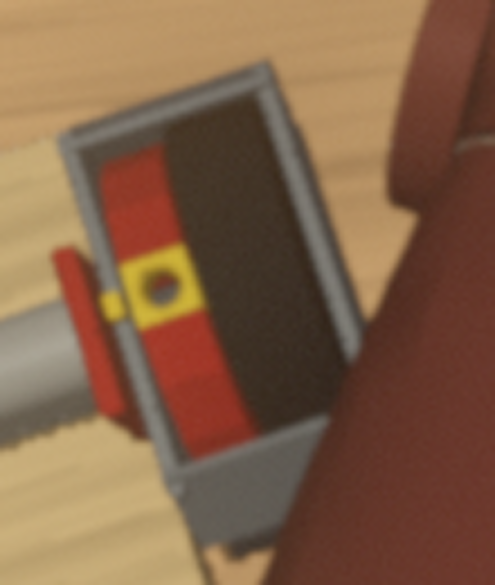

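Run:
```python
import cv2
a=cv2.imread("pics/t5raw.png");b=cv2.imread("pics/t6raw.png");s=cv2.imread("pics/s6raw.png")
A=[cv2.resize(i[195:235,218:258],(400,400),interpolation=cv2.INTER_CUBIC) for i in(a,b)]
cv2.imwrite("pics/z6.png",cv2.hconcat(A))
cv2.imwrite("pics/zs6.png",cv2.resize(s[140:170,370:410],(800,600),interpolation=cv2.INTER_CUBIC))
```

```text
(no output)
```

View pics/z6.png

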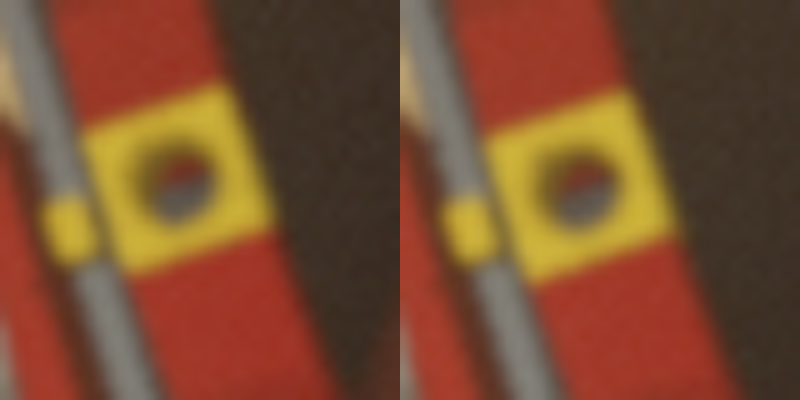

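View pics/zs6.png

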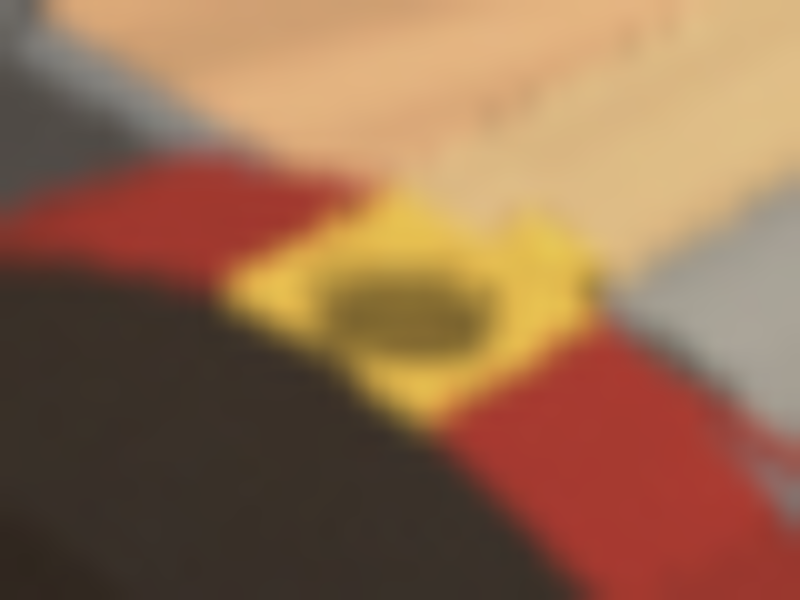

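Run:
```python
from h import *
print("hole scene",atz("scene",(389.8,155.0),.18), rl(atz("scene",(389.8,155.0),.18)))
print("purple",atz("top",(433.6,208.6),.085)+[.005,0,0],"small",atz("top",(419.7,183.1),.06)+[.005,0,0])
print("rel",rel((.5475,-.2605,.14)))
```

```text
hole scene [0.5349627  0.04020643 0.18      ] [-0.00052474  0.02074768  0.18      ]
purple [ 0.50992562 -0.3572509   0.085     ] small [ 0.57428635 -0.34384653  0.06      ]
rel [-58.4 -48.8 113.1]
```

>>> {"method": "send_rows", "body": {"steps": [[-0.029, -0.0245, 0.02, 0, 0, 0], [-0.029, -0.0245, 0.03, 0, 0, 0], [0, 0, 0.03, 0, 0, 0], [0, 0, 0.03, 0, 0, 0], [0, 0, 0, 0, 0, 0], [0, 0, 0, 0, 0, 0]], "grip": 1}}

```text
time: 17.18
tool_pos: [0.5481, -0.26, 0.1442]
tool_rot: [0.001, 0.63, 0.777, 0.0]
contact_force: [0.8, 0.4, 1.2]
gripper_width: 0.997
```

Run:
```python
from h import *
st(); print(rel((.5475,-.2605,.067)))
a=cv2.resize(manip.grab_frame("scene")[170:320,190:340],None,fx=4,fy=4,interpolation=2)
cv2.imwrite("pics/s7.png",a)
```

```text
t 17.18 pos [ 0.5481 -0.26    0.1442] loc [-0.0488 -0.2758  0.1442] F [0.8 0.4 1.2] g 1.00 j [-0.57  0.08  1.74  0.    1.33 -0.77]
[-0.3 -0.8 77.2]
```

View pics/s7.png

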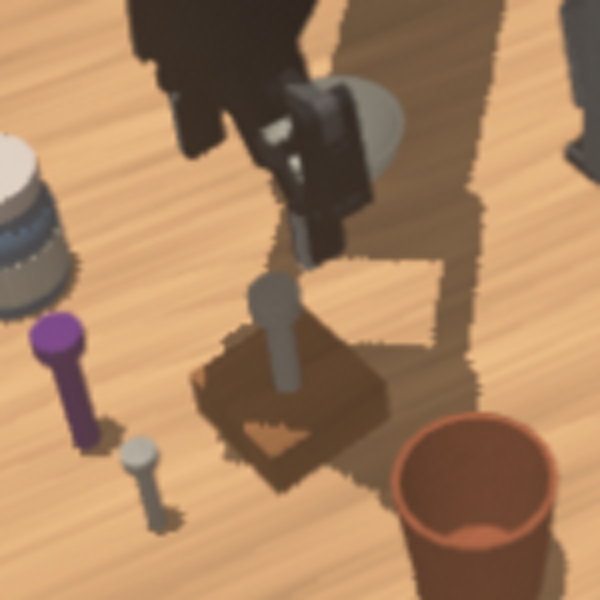

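>>> {"method": "send_rows", "body": {"steps": [[0, 0, 0.02, 0, 0, 0], [0, 0, 0.02, 0, 0, 0], [0, 0, 0.02, 0, 0, 0], [0, 0, 0.01, 0, 0, 0], [0, 0, 0.007, 0, 0, 0], [0, 0, 0, 0, 0, 0], [0, 0, 0, 0, 0, 0]]}}

```text
time: 18.1
tool_pos: [0.5478, -0.2609, 0.0663]
tool_rot: [0.001, 0.631, 0.776, 0.0]
contact_force: [-0.2, 0.6, 0.0]
gripper_width: 1.004
```

Run:
```python
from h import *
st()
a=cv2.resize(manip.grab_frame("scene")[200:310,200:320],None,fx=5,fy=5,interpolation=2)
cv2.imwrite("pics/s8.png",a)
```

```text
t 18.10 pos [ 0.5478 -0.2609  0.0663] loc [-0.0492 -0.2767  0.0663] F [-0.2  0.6  0. ] g 1.00 j [-0.57  0.16  1.78 -0.    1.19 -0.77]
```

View pics/s8.png

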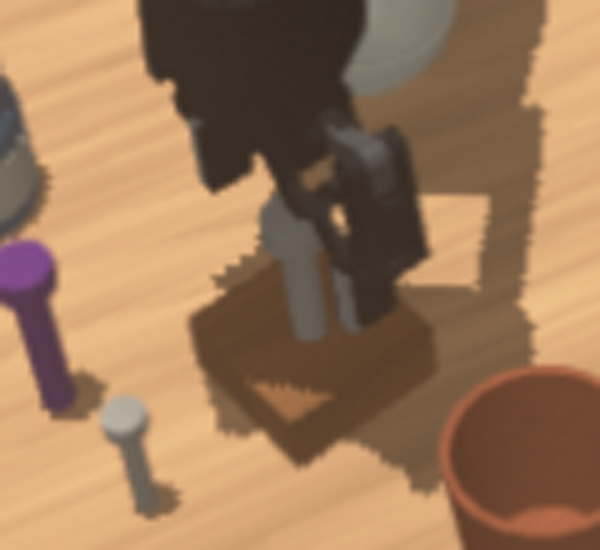

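>>> {"method": "send_rows", "body": {"steps": [[0, 0, 0, 0, 0, 0], [0, 0, 0, 0, 0, 0], [0, 0, 0, 0, 0, 0], [0, 0, 0, 0, 0, 0], [0, 0, 0, 0, 0, 0], [0, 0, 0, 0, 0, 0]], "grip": 0}}

```text
time: 18.9
tool_pos: [0.5473, -0.2607, 0.0658]
tool_rot: [0.0, 0.631, 0.776, -0.0]
contact_force: [-0.8, 0.9, 2.4]
gripper_width: 0.281
```

Run:
```python
from h import *
st()
a=cv2.resize(manip.grab_frame("scene")[200:310,200:320],None,fx=5,fy=5,interpolation=2)
cv2.imwrite("pics/s9.png",a)
```

```text
t 18.90 pos [ 0.5473 -0.2607  0.0658] loc [-0.0497 -0.2764  0.0658] F [-0.8  0.9  2.4] g 0.28 j [-0.57  0.16  1.78 -0.    1.19 -0.77]
```

View pics/s9.png

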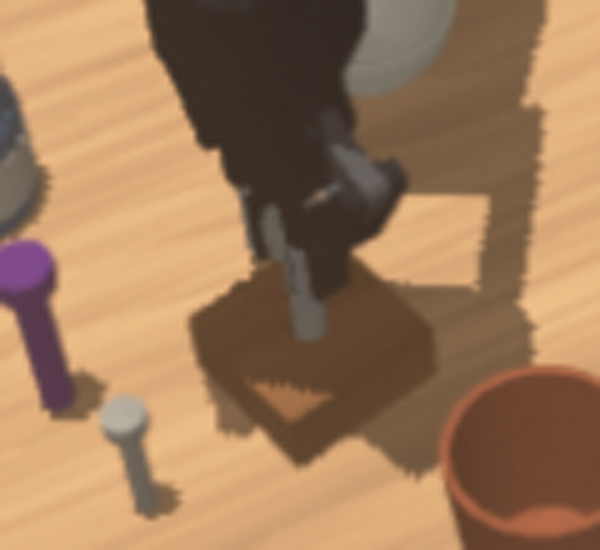

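>>> {"method": "send_rows", "body": {"steps": [[0, 0, -0.01, 0, 0, 0], [0, 0, -0.02, 0, 0, 0], [0, 0, -0.03, 0, 0, 0], [0, 0, -0.04, 0, 0, 0], [0, 0, -0.04, 0, 0, 0], [0, 0, -0.04, 0, 0, 0], [0, 0, -0.025, 0, 0, 0], [0, 0, 0, 0, 0, 0]]}}

```text
time: 19.95
tool_pos: [0.5486, -0.2613, 0.2751]
tool_rot: [0.004, 0.63, 0.776, 0.0]
contact_force: [0.7, -0.3, -0.5]
gripper_width: 0.281
```

Run:
```python
from h import *
st()
T=rw((0,.022,.265)); print(T,rel(T))
f=manip.grab_frame("scene");cv2.imwrite("pics/s10raw.png",f)
p=manip.state()["tool_pos"]; foot=p-[0,0,.0558]; q=proj("scene",[p,foot]);print(q)
a=cv2.resize(f[90:250,190:340],None,fx=4,fy=4,interpolation=2)
for u in q: cv2.drawMarker(a,tuple(int(v) for v in (u-[190,90]+.5)*4),(0,255,0),0,12,1)
cv2.imwrite("pics/s10.png",a[:600])
```

```text
t 19.95 pos [ 0.5486 -0.2613  0.2751] loc [-0.0486 -0.2772  0.2751] F [ 0.7 -0.3 -0.5] g 0.28 j [-0.57 -0.02  1.61  0.    1.54 -0.77]
[0.53522152 0.04153934 0.265     ] [299.1  49.    8.8]
[[246.78704733 169.98782235]
 [250.82853013 195.41761613]]
```

View pics/s10.png

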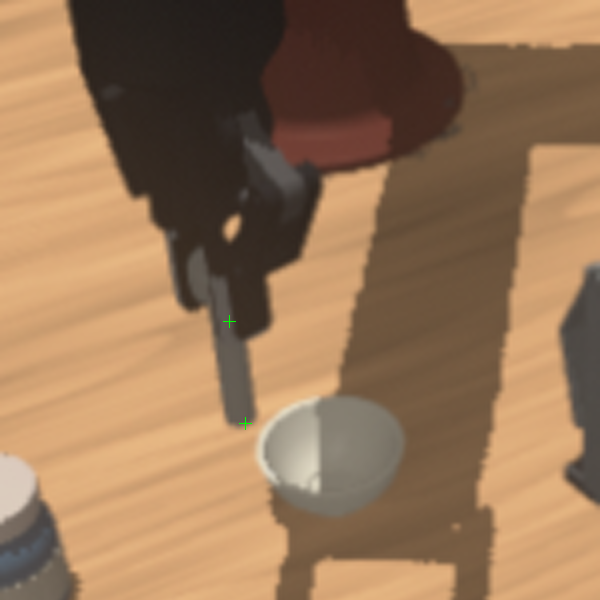

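>>> {"method": "send_rows", "body": {"steps": [[0.03, 0.005, 0, 0, 0, 0], [0.05, 0.008, 0, 0, 0, 0], [0.05, 0.008, 0, 0, 0, 0], [0.05, 0.008, 0, 0, 0, 0], [0.05, 0.008, 0, 0, 0, 0], [0.04, 0.007, 0, 0, 0, 0], [0.029, 0.005, 0, 0, 0, 0], [0, 0, 0, 0, 0, 0]]}}

```text
time: 21.0
tool_pos: [0.5329, 0.0438, 0.2685]
tool_rot: [-0.001, 0.629, 0.777, -0.001]
contact_force: [-0.7, 0.0, -0.5]
gripper_width: 0.278
```

>>> {"method": "send_rows", "body": {"steps": [[0, 0, 0.01, 0, 0, 0], [0, 0, 0.01, 0, 0, 0], [0, 0, 0, 0, 0, 0], [0, 0, 0, 0, 0, 0]]}}

```text
time: 21.5
tool_pos: [0.534, 0.0416, 0.2503]
tool_rot: [-0.0, 0.631, 0.776, -0.0]
contact_force: [-0.2, 0.1, -0.1]
gripper_width: 0.277
```

Run:
```python
from h import *
st(); print(heads())
T=rw((0,.022,.25)); print(T,rel(T))
f=manip.grab_frame("scene");cv2.imwrite("pics/s11raw.png",f)
p=manip.state()["tool_pos"]; foot=p-[0,0,.0558]; q=proj("scene",[p,foot]);print(q)
a=cv2.resize(f[90:180,340:440],None,fx=6.5,fy=6.5,interpolation=2)
for u in q: cv2.drawMarker(a,tuple(int(v) for v in (u-[340,90]+.5)*6.5),(0,255,0),0,12,1)
cv2.imwrite("pics/s11.png",a[:600])
f=manip.grab_frame("top");cv2.imwrite("pics/t11.png",f)
```

```text
t 21.50 pos [0.534  0.0416 0.2503] loc [-0.0012  0.0224  0.2503] F [-0.2  0.1 -0.1] g 0.28 j [-0.06 -0.17  1.8  -0.    1.52 -0.27]
(array([101.8,  11.8]), array([ 0.e+00, -3.e-04, -1.e+00]))
[0.53522152 0.04153934 0.25      ] [-0.4  1.2  0.3]
[[393.34111951 125.10100964]
 [390.8301481  148.58470458]]
```

View pics/s11.png

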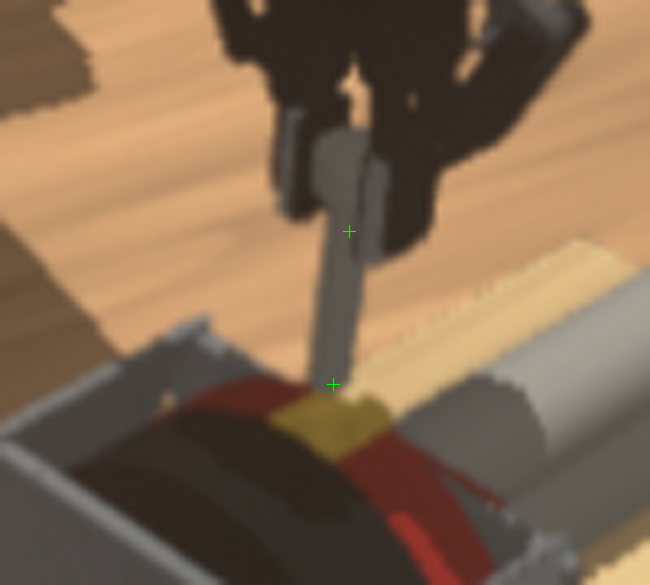

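View pics/t11.png

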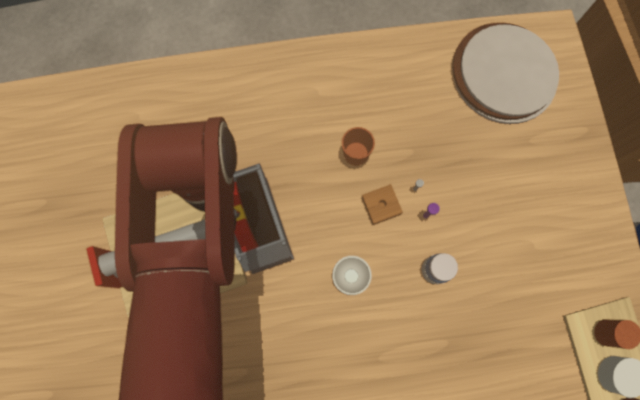

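Run:
```python
from h import *
f=cv2.imread("pics/s11raw.png")
a=cv2.resize(f[132:162,375:405],(750,750),interpolation=2)[:600]
cv2.imwrite("pics/s11z.png",a)
zf=.2503-.0558
for u in((390.35,148.2),(390.0,148.2)):
    W=atz("scene",u,zf); print(W,rl(W))
W=atz("scene",(389.8,155.0),.18); print(W,rl(W), atz("scene",(389.8,154.7),.18))
```

```text
[0.53215767 0.04202751 0.1945    ] [-0.00290032  0.02310164  0.1945    ]
[0.53181164 0.04141744 0.1945    ] [-0.0033633   0.02257479  0.1945    ]
[0.5349627  0.04020643 0.18      ] [-0.00052474  0.02074768  0.18      ] [0.53414829 0.0407854  0.18      ]
```

View pics/s11z.png

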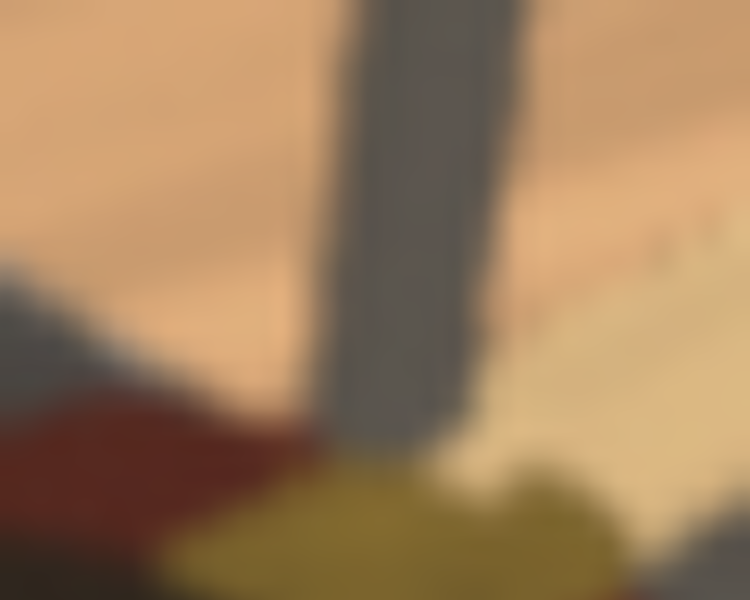

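>>> {"method": "send_rows", "body": {"steps": [[-0.0015, 0.002, 0.004, 0, 0, 0], [0, 0, 0.004, 0, 0, 0], [0, 0, 0, 0, 0, 0], [0, 0, 0, 0, 0, 0]]}}

```text
time: 22.1
tool_pos: [0.5362, 0.0412, 0.2424]
tool_rot: [-0.0, 0.63, 0.776, -0.0]
contact_force: [0.2, 0.7, -0.1]
gripper_width: 0.279
```

Run:
```python
from h import *
st()
f=manip.grab_frame("scene");cv2.imwrite("pics/s12raw.png",f)
p=manip.state()["tool_pos"]; foot=p-[0,0,.0558]; q=proj("scene",[foot]);print(q)
a=cv2.resize(f[136:166,372:412],(800,600),interpolation=2)
cv2.imwrite("pics/s12.png",a)
```

```text
t 22.10 pos [0.5362 0.0412 0.2424] loc [0.0009 0.0214 0.2424] F [ 0.2  0.7 -0.1] g 0.28 j [-0.06 -0.16  1.8   0.    1.5  -0.27]
[[390.85354627 152.50540854]]
```

View pics/s12.png

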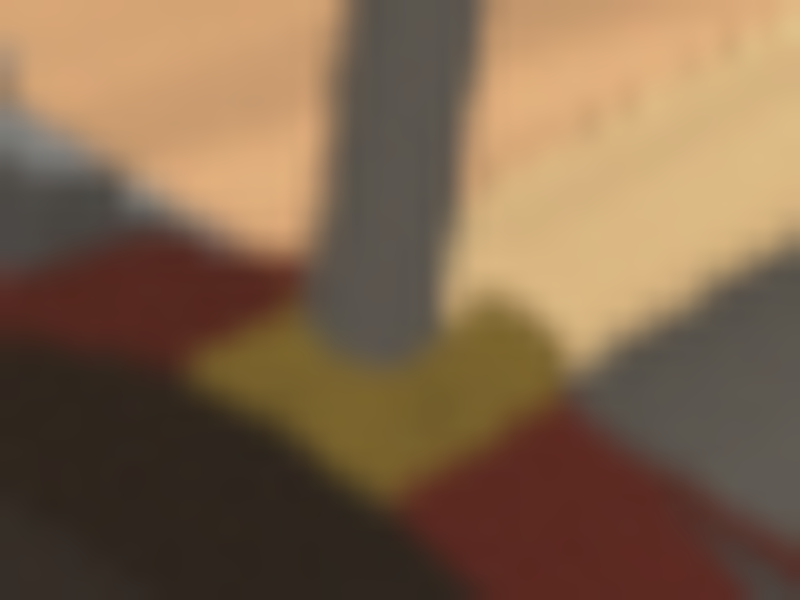

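>>> {"method": "send_rows", "body": {"steps": [[0, 0, 0.003, 0, 0, 0], [0, 0, 0.002, 0, 0, 0], [0, 0, 0, 0, 0, 0]]}}

```text
time: 22.52
tool_pos: [0.5361, 0.0411, 0.2372]
tool_rot: [-0.0, 0.631, 0.776, -0.0]
contact_force: [0.1, 0.3, -0.6]
gripper_width: 0.281
```

>>> {"method": "send_rows", "body": {"steps": [[0, 0, 0.0015, 0, 0, 0], [0, 0, 0, 0, 0, 0]]}}

```text
time: 22.78
tool_pos: [0.5362, 0.0411, 0.2359]
tool_rot: [-0.0, 0.631, 0.776, -0.0]
contact_force: [0.6, 0.1, -0.3]
gripper_width: 0.283
```

>>> {"method": "send_rows", "body": {"steps": [[0, 0, 0.0015, 0, 0, 0], [0, 0, 0, 0, 0, 0]]}}

```text
time: 23.02
tool_pos: [0.5362, 0.0411, 0.2343]
tool_rot: [-0.0, 0.631, 0.776, -0.0]
contact_force: [-0.5, 1.0, -0.5]
gripper_width: 0.282
```

>>> {"method": "send_rows", "body": {"steps": [[0, 0, 0.0015, 0, 0, 0], [0, 0, 0, 0, 0, 0]]}}

```text
time: 23.28
tool_pos: [0.5361, 0.0411, 0.2328]
tool_rot: [-0.0, 0.631, 0.776, -0.0]
contact_force: [-0.0, -0.4, -0.8]
gripper_width: 0.283
```

>>> {"method": "send_rows", "body": {"steps": [[0, 0, 0.0015, 0, 0, 0], [0, 0, 0, 0, 0, 0]]}}

```text
time: 23.52
tool_pos: [0.5362, 0.0411, 0.2313]
tool_rot: [-0.0, 0.631, 0.776, -0.0]
contact_force: [-0.1, -0.1, -0.4]
gripper_width: 0.277
```

>>> {"method": "send_rows", "body": {"steps": [[0, 0, 0.002, 0, 0, 0], [0, 0, 0.002, 0, 0, 0], [0, 0, 0, 0, 0, 0]]}}

```text
time: 23.9
tool_pos: [0.5361, 0.0411, 0.2272]
tool_rot: [-0.0, 0.631, 0.776, -0.0]
contact_force: [0.1, -0.3, -0.7]
gripper_width: 0.28
```

>>> {"method": "send_rows", "body": {"steps": [[0, 0, 0.002, 0, 0, 0], [0, 0, 0.002, 0, 0, 0], [0, 0, 0, 0, 0, 0]]}}

```text
time: 24.28
tool_pos: [0.5361, 0.0411, 0.2232]
tool_rot: [-0.0, 0.631, 0.776, -0.0]
contact_force: [0.2, -0.4, -0.7]
gripper_width: 0.284
```

>>> {"method": "send_rows", "body": {"steps": [[0, 0, 0.002, 0, 0, 0], [0, 0, 0.002, 0, 0, 0], [0, 0, 0, 0, 0, 0]]}}

```text
time: 24.65
tool_pos: [0.5361, 0.0411, 0.2192]
tool_rot: [-0.0, 0.631, 0.776, -0.0]
contact_force: [0.8, -0.4, 0.4]
gripper_width: 0.28
```

>>> {"method": "send_rows", "body": {"steps": [[0, 0, 0.002, 0, 0, 0], [0, 0, 0.002, 0, 0, 0], [0, 0, 0, 0, 0, 0]]}}

```text
time: 25.02
tool_pos: [0.5361, 0.0411, 0.2152]
tool_rot: [-0.0, 0.631, 0.776, -0.0]
contact_force: [0.1, -0.7, -0.5]
gripper_width: 0.28
```

>>> {"method": "send_rows", "body": {"steps": [[0, 0, 0.002, 0, 0, 0], [0, 0, 0, 0, 0, 0]]}}

```text
time: 25.28
tool_pos: [0.5363, 0.0411, 0.2136]
tool_rot: [0.0, 0.631, 0.776, -0.0]
contact_force: [0.4, 0.3, 0.3]
gripper_width: 0.279
```

>>> {"method": "send_rows", "body": {"steps": [[0, 0, 0.001, 0, 0, 0], [0, 0, 0, 0, 0, 0]]}}

```text
time: 25.52
tool_pos: [0.5364, 0.0411, 0.213]
tool_rot: [0.0, 0.631, 0.776, 0.0]
contact_force: [-1.0, -0.2, 2.7]
gripper_width: 0.279
```

>>> {"method": "send_rows", "body": {"steps": [[0, 0, 0.001, 0, 0, 0], [0, 0, 0, 0, 0, 0]]}}

```text
time: 25.78
tool_pos: [0.5366, 0.0411, 0.2123]
tool_rot: [0.0, 0.631, 0.776, 0.0]
contact_force: [-1.1, -0.2, 4.4]
gripper_width: 0.277
```

Run:
```python
from h import *
st(); s=manip.state(); print(s["ft_torque"],heads())
f=manip.grab_frame("scene")
p=s["tool_pos"]; q=proj("scene",[p-[0,0,.0558]]);print(q)
a=cv2.resize(f[110:170,350:430],(800,600),interpolation=2)
cv2.imwrite("pics/s13.png",a)
```

```text
t 25.77 pos [0.5366 0.0411 0.2123] loc [0.0013 0.0212 0.2123] F [-1.1 -0.2  4.4] g 0.28 j [-0.06 -0.14  1.84 -0.    1.45 -0.27]
[-0.05804139  0.23634244 -0.06272091] (array([101.8,  11.8]), array([-3.0e-04,  1.1e-03, -1.0e+00]))
[[389.62051362 164.46184817]]
```

View pics/s13.png

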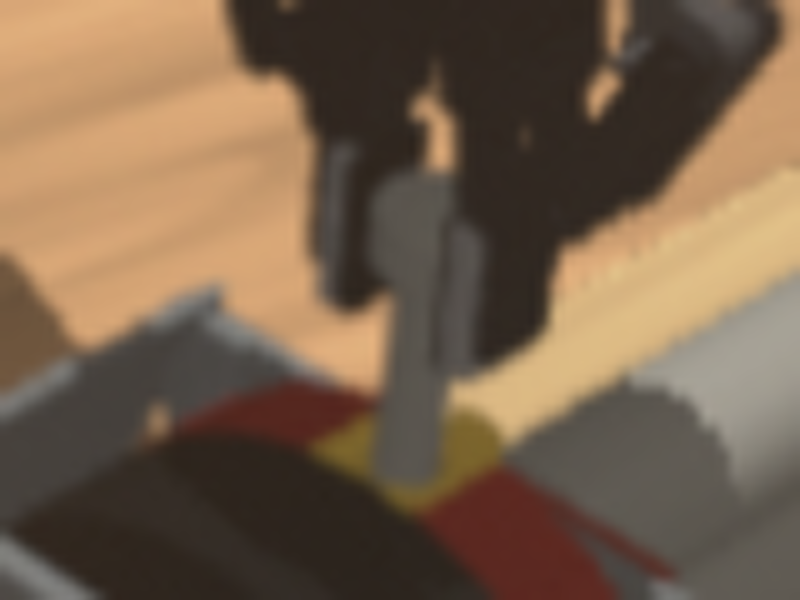

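>>> {"method": "send_rows", "body": {"steps": [[0, 0, -0.002, 0, 0, 0], [0, -0.001, 0, 0, 0, 0], [0, 0, 0, 0, 0, 0]]}}

```text
time: 26.2
tool_pos: [0.5353, 0.041, 0.2131]
tool_rot: [0.0, 0.631, 0.776, 0.0]
contact_force: [1.8, -0.0, 0.7]
gripper_width: 0.284
```

>>> {"method": "send_rows", "body": {"steps": [[0, 0, 0.001, 0, 0, 0], [0, 0, 0, 0, 0, 0]]}}

```text
time: 26.45
tool_pos: [0.5354, 0.0409, 0.2128]
tool_rot: [0.0, 0.631, 0.776, 0.0]
contact_force: [0.9, -0.4, 1.7]
gripper_width: 0.284
```

>>> {"method": "send_rows", "body": {"steps": [[0, 0, 0.001, 0, 0, 0], [0, 0, 0, 0, 0, 0]]}}

```text
time: 26.7
tool_pos: [0.5355, 0.0409, 0.2122]
tool_rot: [0.0, 0.63, 0.776, 0.0]
contact_force: [-0.2, -0.2, 3.6]
gripper_width: 0.285
```

>>> {"method": "send_rows", "body": {"steps": [[0, 0, -0.001, 0, 0, 0], [0, 0, 0, 0, 0, 0]]}}

```text
time: 26.95
tool_pos: [0.5354, 0.0409, 0.2125]
tool_rot: [0.0, 0.631, 0.776, 0.0]
contact_force: [0.8, 0.5, 2.6]
gripper_width: 0.281
```

Run:
```python
from h import *
st()
f=manip.grab_frame("scene");cv2.imwrite("pics/s14raw.png",f)
```

```text
t 26.95 pos [0.5354 0.0409 0.2125] loc [0.     0.0214 0.2125] F [0.8 0.5 2.6] g 0.28 j [-0.06 -0.15  1.84  0.    1.45 -0.27]
```

>>> {"method": "send_rows", "body": {"steps": [[0, 0, 0, 0, 0, 0], [0, 0, 0, 0, 0, 0], [0, 0, 0, 0, 0, 0], [0, 0, 0, 0, 0, 0]], "grip": 0.6}}

```text
time: 27.5
tool_pos: [0.5351, 0.0409, 0.2122]
tool_rot: [-0.0, 0.63, 0.776, -0.0]
contact_force: [0.2, -0.1, 0.5]
gripper_width: 0.604
```

Run:
```python
from h import *
st()
f=manip.grab_frame("scene");g=cv2.imread("pics/s14raw.png")
a=[cv2.resize(i[110:170,360:420],(400,400),interpolation=2) for i in(g,f)]
cv2.imwrite("pics/s14.png",cv2.hconcat(a))
```

```text
t 27.50 pos [0.5351 0.0409 0.2122] loc [-0.0003  0.0214  0.2122] F [ 0.2 -0.1  0.5] g 0.60 j [-0.06 -0.15  1.84 -0.    1.45 -0.27]
```

View pics/s14.png

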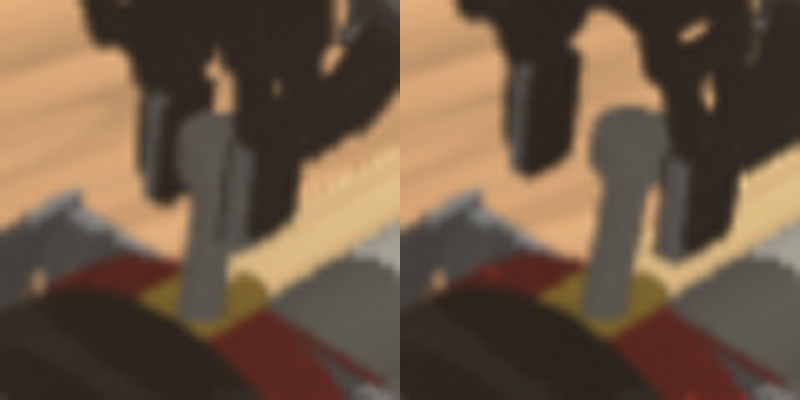

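>>> {"method": "send_rows", "body": {"steps": [[0, 0, 0, 0, 0, 0], [0, 0, -0.01, 0, 0, 0], [0, 0, -0.02, 0, 0, 0], [0, 0, -0.03, 0, 0, 0], [0, 0, -0.03, 0, 0, 0], [-0.05, 0, 0, 0, 0, 0], [-0.06, 0, 0, 0, 0, 0], [-0.06, 0, 0, 0, 0, 0]], "grip": 0.9}}

```text
time: 28.55
tool_pos: [0.5708, -0.1271, 0.3051]
tool_rot: [0.002, 0.63, 0.776, 0.001]
contact_force: [1.1, 0.3, -0.7]
gripper_width: 0.898
```

>>> {"method": "send_rows", "body": {"steps": [[-0.04, 0, 0, 0, 0, 0], [0, 0, 0, 0, 0, 0]]}}

```text
time: 28.8
tool_pos: [0.5787, -0.1673, 0.304]
tool_rot: [0.001, 0.632, 0.775, 0.0]
contact_force: [0.1, 0.7, 0.4]
gripper_width: 0.901
```

Run:
```python
from h import *
st()
f=manip.grab_frame("scene");g=manip.grab_frame("top");cv2.imwrite("pics/s15raw.png",f);cv2.imwrite("pics/t15raw.png",g)
a=cv2.resize(f[110:170,350:430],(800,600),interpolation=2)
def L(n,P,img,o,s):
    q=(proj(n,P)-o+.5)*s
    cv2.line(img,tuple(int(v) for v in q[0]),tuple(int(v) for v in q[1]),(0,255,0),1)
b=cv2.resize(g[190:240,205:265],(720,600),interpolation=2)
cv2.imwrite("pics/s15.png",a);cv2.imwrite("pics/t15.png",b)
```

```text
t 28.80 pos [ 0.5787 -0.1673  0.304 ] loc [ 0.     -0.1913  0.304 ] F [0.1 0.7 0.4] g 0.90 j [-0.4  -0.03  1.58 -0.    1.59 -0.61]
```

View pics/s15.png

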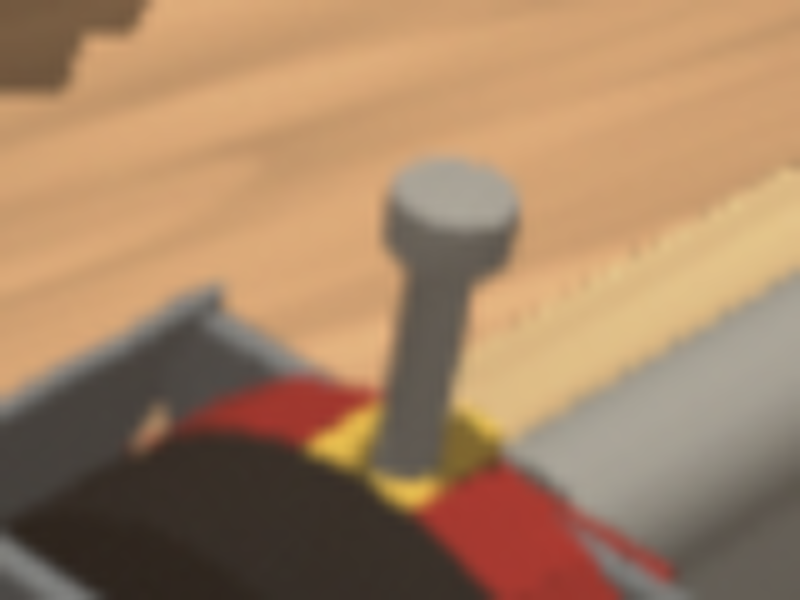

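View pics/t15.png

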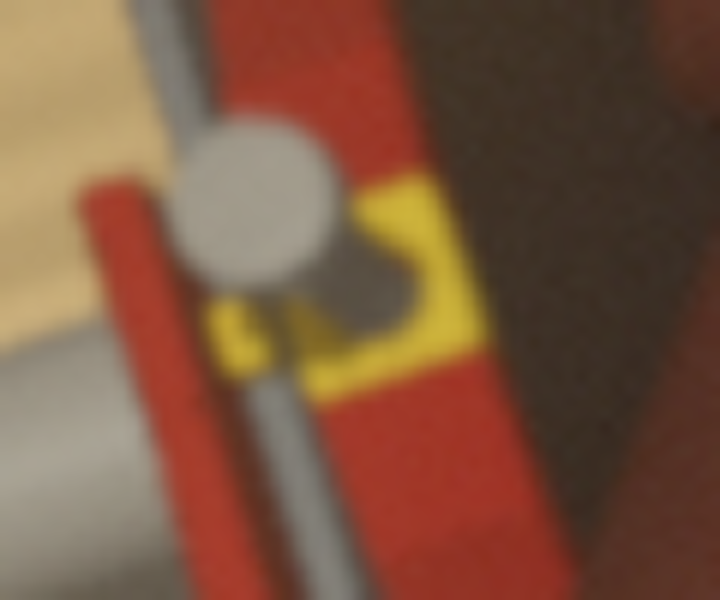

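Run:
```python
from h import *
hs=(394.85,129.25);ht=(225.5,206.2)
w=tri(hs,ht);print("tri",w,rl(w))
for n,u in(("scene",hs),("top",ht)):
    for z in(.239,.243): W=atz(n,u,z);print(n,z,W.round(4),rl(W).round(4))
# expectation if upright at hole loc (0,.022)
for z in(.239,.243): print(z,proj("scene",rw((0,.0215,z))),proj("top",rw((0,.0215,z))))
print("hole top exp",proj("top",rw((0,.0215,.18))))
# block corners top now, raw
c=lambda X:[205+(X[0]+.5)/12-.5,190+(X[1]+.5)/12-.5]
for X in((432,180),(490,345),(312,400)): W=atz("top",c(X),.18);print(rl(W).round(4))
```

```text
tri [0.53354701 0.04717308 0.23906373] [-0.0004926   0.02785665  0.23906373]
scene 0.239 [0.5335 0.0471 0.239 ] [-0.0006  0.0278  0.239 ]
scene 0.243 [0.5381 0.0433 0.243 ] [0.0032 0.0231 0.243 ]
top 0.239 [0.5336 0.0473 0.239 ] [-0.0004  0.0279  0.239 ]
top 0.243 [0.5327 0.0465 0.243 ] [-0.0015  0.0274  0.243 ]
0.239 [[392.86692375 130.59758279]] [[228.88111257 204.79957345]]
0.243 [[393.05118364 128.86915117]] [[228.42082235 204.33146357]]
hole top exp [[235.20738383 211.22968515]]
[0.009 0.008 0.18 ]
[-0.0195  0.0073  0.18  ]
[-0.0184  0.0365  0.18  ]
```

>>> {"method": "send_rows", "body": {"steps": [[0.05, 0, 0, 0, 0, 0], [0.06, 0.001, 0, 0, 0, 0], [0.06, 0.001, 0, 0, 0, 0], [0.04, 0, 0.01, 0, 0, 0], [0.006, 0, 0.02, 0, 0, 0], [0, 0, 0.01, 0, 0, 0], [0, 0, 0, 0, 0, 0], [0, 0, 0, 0, 0, 0]], "grip": 0}}

```text
time: 29.9
tool_pos: [0.5364, 0.0462, 0.2629]
tool_rot: [0.0, 0.631, 0.776, 0.0]
contact_force: [0.2, 0.5, -0.3]
gripper_width: -0.002
```

Run:
```python
from h import *
st()
f=manip.grab_frame("scene")
a=cv2.resize(f[100:160,360:440],(800,600),interpolation=2)
cv2.imwrite("pics/s16.png",a)
```

```text
t 29.90 pos [0.5364 0.0462 0.2629] loc [0.0021 0.0263 0.2629] F [ 0.2  0.5 -0.3] g -0.00 j [-0.05 -0.17  1.78 -0.    1.54 -0.26]
```

View pics/s16.png

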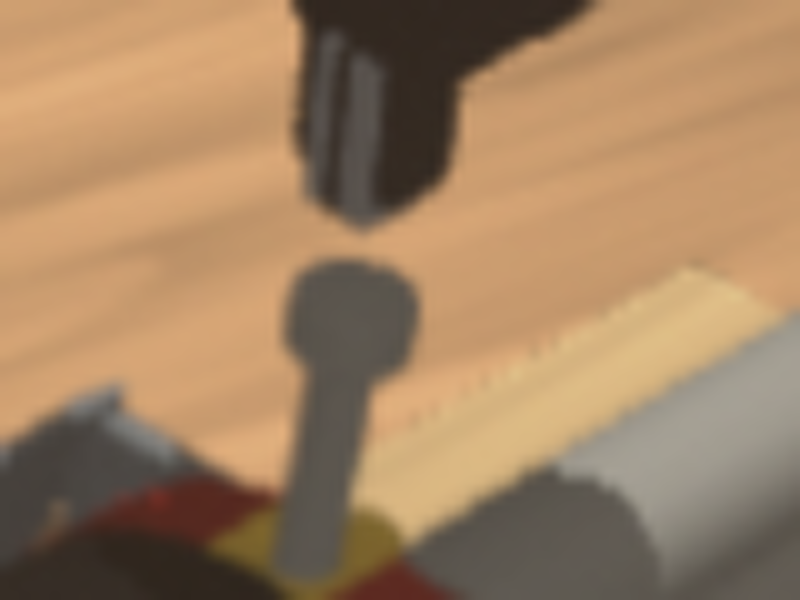

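>>> {"method": "send_rows", "body": {"steps": [[-0.002, 0, 0.008, 0, 0, 0], [0, 0, 0.008, 0, 0, 0], [0, 0, 0.002, 0, 0, 0], [0, 0, 0, 0, 0, 0]]}}

```text
time: 30.45
tool_pos: [0.5362, 0.0452, 0.2441]
tool_rot: [-0.0, 0.63, 0.776, -0.0]
contact_force: [0.9, 0.2, 0.5]
gripper_width: -0.0
```

>>> {"method": "send_rows", "body": {"steps": [[0, 0, 0.001, 0, 0, 0], [0, 0, 0, 0, 0, 0]]}}

```text
time: 30.7
tool_pos: [0.5365, 0.0453, 0.2437]
tool_rot: [0.0, 0.63, 0.776, 0.0]
contact_force: [-1.0, 0.1, -0.3]
gripper_width: -0.003
```

>>> {"method": "send_rows", "body": {"steps": [[0, 0, 0.001, 0, 0, 0], [0, 0, 0, 0, 0, 0]]}}

```text
time: 30.95
tool_pos: [0.5366, 0.0452, 0.2429]
tool_rot: [0.0, 0.63, 0.776, 0.0]
contact_force: [-0.6, -0.3, 0.7]
gripper_width: -0.002
```

>>> {"method": "send_rows", "body": {"steps": [[0, 0, 0.001, 0, 0, 0], [0, 0, 0, 0, 0, 0]]}}

```text
time: 31.2
tool_pos: [0.5368, 0.0452, 0.2423]
tool_rot: [0.001, 0.631, 0.776, 0.0]
contact_force: [0.1, -0.5, 3.5]
gripper_width: 0.002
```

>>> {"method": "send_rows", "body": {"steps": [[0, 0, 0.001, 0, 0, 0], [0, 0, 0, 0, 0, 0]]}}

```text
time: 31.45
tool_pos: [0.537, 0.0451, 0.2416]
tool_rot: [0.001, 0.631, 0.776, 0.001]
contact_force: [0.6, -0.8, 5.8]
gripper_width: 0.003
```

>>> {"method": "send_rows", "body": {"steps": [[0, 0, -0.01, 0, 0, 0], [0, 0, -0.035, 0, 0, 0], [0, 0, 0, 0, 0, 10], [0, 0, 0, 0, 0, 10], [0, 0, 0, 0, 0, 10], [0, 0, 0, 0, 0, 10], [0, 0, 0, 0, 0, 10], [0, 0, 0, 0, 0, 10]], "grip": 1}}

```text
time: 32.45
tool_pos: [0.5361, 0.0453, 0.285]
tool_rot: [-0.0, 0.935, 0.354, -0.001]
contact_force: [-0.8, -0.1, 0.4]
gripper_width: 1.002
```

>>> {"method": "send_rows", "body": {"steps": [[0, 0, 0, 0, 0, 10], [0, 0, 0, 0, 0, 10], [0, 0, 0, 0, 0, 10], [0, 0, 0, 0, 0, 0]]}}

```text
time: 32.95
tool_pos: [0.5361, 0.0453, 0.2851]
tool_rot: [-0.0, 0.995, 0.104, -0.001]
contact_force: [-0.7, -0.4, -0.6]
gripper_width: 1.0
```

Run:
```python
from h import *
st(); print(heads(),rel(rw((0.0,.022,.214))))
f=manip.grab_frame("scene")
cv2.imwrite("pics/s17.png",cv2.resize(f[70:170,340:460],(720,600),interpolation=2))
```

```text
t 32.95 pos [0.5361 0.0453 0.2851] loc [0.0016 0.0255 0.2851] F [-0.7 -0.4 -0.6] g 1.00 j [-0.05 -0.18  1.75  0.    1.58  1.31]
(array([ 11.9, -78.1]), array([-1.e-03, -4.e-04, -1.e+00])) [-1.6  3.5 71.1]
```

View pics/s17.png

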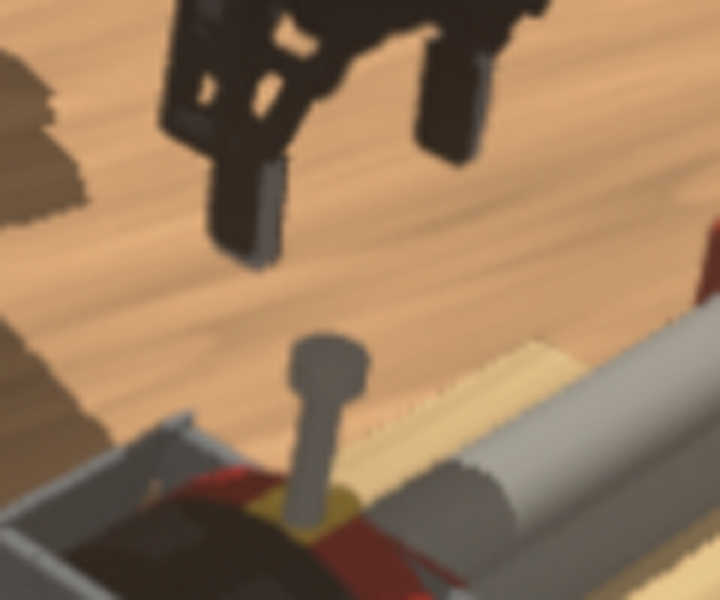

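>>> {"method": "send_rows", "body": {"steps": [[-0.0016, 0.0035, 0.02, 0, 0, 0], [0, 0, 0.025, 0, 0, 0], [0, 0, 0.015, 0, 0, 0], [0, 0, 0.009, 0, 0, 0], [0, 0, 0, 0, 0, 0], [0, 0, 0, 0, 0, 0]]}}

```text
time: 33.75
tool_pos: [0.5361, 0.0414, 0.2175]
tool_rot: [0.0, 0.995, 0.103, 0.001]
contact_force: [-0.2, 0.1, -0.3]
gripper_width: 0.999
```

>>> {"method": "send_rows", "body": {"steps": [[0, 0, 0, 0, 0, 0], [0, 0, 0, 0, 0, 0], [0, 0, 0, 0, 0, 0], [0, 0, 0, 0, 0, 0], [0, 0, 0, 0, 0, 0]], "grip": 0}}

```text
time: 34.38
tool_pos: [0.5357, 0.0415, 0.2168]
tool_rot: [-0.0, 0.995, 0.103, 0.0]
contact_force: [-1.2, -0.6, 1.7]
gripper_width: 0.283
```

Run:
```python
from h import *
st()
f=manip.grab_frame("scene")
cv2.imwrite("pics/s18.png",cv2.resize(f[90:170,350:450],(750,600),interpolation=2))
```

```text
t 34.38 pos [0.5357 0.0415 0.2168] loc [0.0005 0.0219 0.2168] F [-1.2 -0.6  1.7] g 0.28 j [-0.06 -0.15  1.83  0.    1.46  1.3 ]
```

View pics/s18.png

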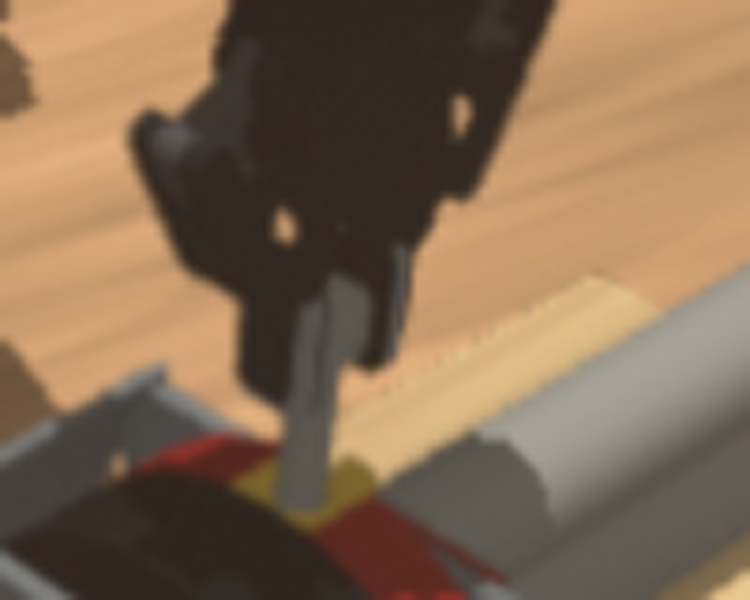

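>>> {"method": "send_rows", "body": {"steps": [[0, 0, 0.001, 0, 0, 0], [0, 0, 0, 0, 0, 0]]}}

```text
time: 34.67
tool_pos: [0.5359, 0.0415, 0.2163]
tool_rot: [0.0, 0.995, 0.103, 0.001]
contact_force: [-0.5, 0.1, 4.8]
gripper_width: 0.281
```

>>> {"method": "send_rows", "body": {"steps": [[0, 0, 0.001, 0, 0, 0], [0, 0, 0, 0, 0, 0]]}}

```text
time: 34.92
tool_pos: [0.5362, 0.0416, 0.2158]
tool_rot: [0.0, 0.995, 0.103, 0.001]
contact_force: [-1.3, 0.5, 5.4]
gripper_width: 0.28
```

>>> {"method": "send_rows", "body": {"steps": [[0, 0, -0.003, 0, 0, 0], [0, -0.001, 0, 0, 0, 0], [0, 0, 0, 0, 0, 0]]}}

```text
time: 35.3
tool_pos: [0.5353, 0.042, 0.2171]
tool_rot: [0.001, 0.995, 0.103, -0.0]
contact_force: [0.4, -2.4, 1.4]
gripper_width: 0.28
```

>>> {"method": "send_rows", "body": {"steps": [[0, -0.001, 0, 0, 0, 0], [0, 0, 0, 0, 0, 0]]}}

```text
time: 35.55
tool_pos: [0.535, 0.0434, 0.2172]
tool_rot: [0.0, 0.995, 0.103, -0.0]
contact_force: [0.0, -2.3, 0.4]
gripper_width: 0.283
```

>>> {"method": "send_rows", "body": {"steps": [[0, 0, -0.002, 0, 0, 0], [0, 0, 0, 0, 0, 0]]}}

```text
time: 35.8
tool_pos: [0.5349, 0.0434, 0.2191]
tool_rot: [-0.0, 0.995, 0.103, -0.0]
contact_force: [0.2, -1.9, -2.0]
gripper_width: 0.283
```

>>> {"method": "send_rows", "body": {"steps": [[0, 0.001, 0, 0, 0, 0], [0, 0, 0, 0, 0, 0]]}}

```text
time: 36.05
tool_pos: [0.5352, 0.0428, 0.2195]
tool_rot: [-0.001, 0.995, 0.103, -0.0]
contact_force: [-0.1, 0.1, -1.7]
gripper_width: 0.279
```

>>> {"method": "send_rows", "body": {"steps": [[0, 0.001, 0, 0, 0, 0], [0, 0, 0, 0, 0, 0]]}}

```text
time: 36.3
tool_pos: [0.5356, 0.0415, 0.2196]
tool_rot: [-0.0, 0.995, 0.103, 0.0]
contact_force: [0.5, -0.2, -0.6]
gripper_width: 0.276
```

>>> {"method": "send_rows", "body": {"steps": [[0, 0.001, 0, 0, 0, 0], [0, 0, 0, 0, 0, 0]]}}

```text
time: 36.55
tool_pos: [0.5358, 0.0404, 0.2195]
tool_rot: [-0.0, 0.995, 0.103, 0.0]
contact_force: [-1.5, 0.6, -1.1]
gripper_width: 0.28
```

>>> {"method": "send_rows", "body": {"steps": [[0, 0.001, 0, 0, 0, 0], [0, 0, 0, 0, 0, 0]]}}

```text
time: 36.8
tool_pos: [0.5359, 0.0398, 0.2195]
tool_rot: [-0.0, 0.995, 0.103, -0.0]
contact_force: [-0.8, 1.0, 0.4]
gripper_width: 0.282
```

>>> {"method": "send_rows", "body": {"steps": [[0, 0.001, 0, 0, 0, 0], [0, 0, 0, 0, 0, 0]]}}

```text
time: 37.05
tool_pos: [0.536, 0.0392, 0.2195]
tool_rot: [-0.001, 0.995, 0.103, -0.0]
contact_force: [-1.1, 4.1, -0.3]
gripper_width: 0.283
```

>>> {"method": "send_rows", "body": {"steps": [[0, -0.003, 0, 0, 0, 0], [0, 0, 0.001, 0, 0, 0], [0, 0, 0, 0, 0, 0]]}}

```text
time: 37.42
tool_pos: [0.5356, 0.0411, 0.2184]
tool_rot: [0.0, 0.995, 0.103, -0.0]
contact_force: [0.8, -0.2, -0.5]
gripper_width: 0.282
```

>>> {"method": "send_rows", "body": {"steps": [[0, 0, 0.001, 0, 0, 0], [0, 0, 0, 0, 0, 0]]}}

```text
time: 37.67
tool_pos: [0.5357, 0.0412, 0.2177]
tool_rot: [0.0, 0.995, 0.103, 0.0]
contact_force: [0.3, -0.2, 1.1]
gripper_width: 0.275
```

>>> {"method": "send_rows", "body": {"steps": [[0, 0, 0.001, 0, 0, 0], [0, 0, 0, 0, 0, 0]]}}

```text
time: 37.92
tool_pos: [0.5358, 0.0413, 0.217]
tool_rot: [0.0, 0.995, 0.103, 0.0]
contact_force: [0.4, -0.8, 1.7]
gripper_width: 0.278
```

Run:
```python
from h import *
P=rw((0,.022,.18)); ps,pt=proj("scene",P)[0],proj("top",P)[0]
os_=np.array((390.0,154.9))-ps; ot=np.array((235.5,213.5))-pt
print("offsets",os_,ot)
hs=np.array((394.85,129.25));ht=np.array((225.5,206.2))
w=tri(hs-os_,ht-ot);print("tri",rl(w))
# residual
print(proj("scene",w)[0]-(hs-os_),proj("top",w)[0]-(ht-ot))
for dv in(-.5,.5): 
    w=tri(hs-os_+[0,dv],ht-ot);print(dv,rl(w)); w=tri(hs-os_,ht-ot+[0,dv]);print(dv,rl(w))
# stand: same check: head relative to stand top-face centre
b1=lambda x,y:np.array((190+(x+.5)/6-.5,220+(y+.5)/6-.5)); b2=lambda x,y:np.array((340+(x+.5)/7-.5,170+(y+.5)/7-.5))
def X(q):
    (x1,y1),(x2,y2),(x3,y3),(x4,y4)=q
    A=np.array([[x3-x1,-(x4-x2)],[y3-y1,-(y4-y2)]]);t=np.linalg.solve(A,[x2-x1,y2-y1]);return np.array((x1+t[0]*(x3-x1),y1+t[0]*(y3-y1)))
ss=X([b1(*q) for q in((287,265),(450,160),(578,278),(410,388))]); tt=X([b2(*q) for q in((352,100),(160,180),(232,372),(435,297))])
C=np.array((.545,-.2605,.03)); 
w=tri(b1(412,138)-(ss-proj("scene",C)[0]),b2(324,190)-(tt-proj("top",C)[0]));print("stand head rel",w-C)
st()
```

```text
offsets [-0.41520762  0.03081054] [0.54261705 2.18371238]
tri [0.00243161 0.02667667 0.241379  ]
[ 0.46074696 -0.1105252 ] [0.47734991 0.19926514]
-0.5 [0.00221778 0.02661417 0.24242454]
-0.5 [0.00302246 0.02620078 0.24194198]
0.5 [0.00264577 0.02673923 0.24033211]
0.5 [0.00184014 0.02715301 0.24081565]
stand head rel [-7.12635729e-05 -4.36710658e-04  6.62455189e-02]
t 37.92 pos [0.5358 0.0413 0.217 ] loc [0.0006 0.0217 0.217 ] F [ 0.4 -0.8  1.7] g 0.28 j [-0.06 -0.15  1.83 -0.    1.46  1.3 ]
```

>>> {"method": "send_rows", "body": {"steps": [[0, 0, 0, 0, 0, 0], [0, 0, 0, 0, 0, 0], [0, 0, 0, 0, 0, 0]], "grip": 0.4}}

```text
time: 38.3
tool_pos: [0.5354, 0.0415, 0.2163]
tool_rot: [-0.0, 0.995, 0.103, -0.0]
contact_force: [-0.3, 0.2, -0.1]
gripper_width: 0.396
```

>>> {"method": "send_rows", "body": {"steps": [[0, 0, 0, 0, 0, 0], [0, 0, 0, 0, 0, 0]], "grip": 0.7}}

```text
time: 38.55
tool_pos: [0.5355, 0.0415, 0.2165]
tool_rot: [-0.0, 0.995, 0.103, -0.0]
contact_force: [-0.1, 0.5, -0.0]
gripper_width: 0.7
```

>>> {"method": "send_rows", "body": {"steps": [[0, 0, -0.01, 0, 0, 0], [0, 0, -0.02, 0, 0, 0], [0, 0, -0.03, 0, 0, 0], [0, 0, -0.03, 0, 0, 0], [0, 0.05, 0, 0, 0, 0], [0, 0.06, 0, 0, 0, 0], [0, 0.06, 0, 0, 0, 0], [0, 0.05, 0, 0, 0, 0]]}}

```text
time: 39.55
tool_pos: [0.5812, -0.1762, 0.3087]
tool_rot: [0.001, 0.995, 0.103, 0.001]
contact_force: [-0.1, 0.6, -0.1]
gripper_width: 0.699
```

Run:
```python
from h import *
st()
f=manip.grab_frame("scene");g=manip.grab_frame("top");cv2.imwrite("pics/s19raw.png",f);cv2.imwrite("pics/t19raw.png",g)
cv2.imwrite("pics/s19.png",cv2.resize(f[110:170,350:430],(800,600),interpolation=2));cv2.imwrite("pics/t19.png",cv2.resize(g[190:240,205:265],(720,600),interpolation=2))
```

```text
t 39.55 pos [ 0.5812 -0.1762  0.3087] loc [ 0.0007 -0.2005  0.3087] F [-0.1  0.6 -0.1] g 0.70 j [-0.42 -0.02  1.56  0.    1.6   0.95]
```

View pics/s19.png

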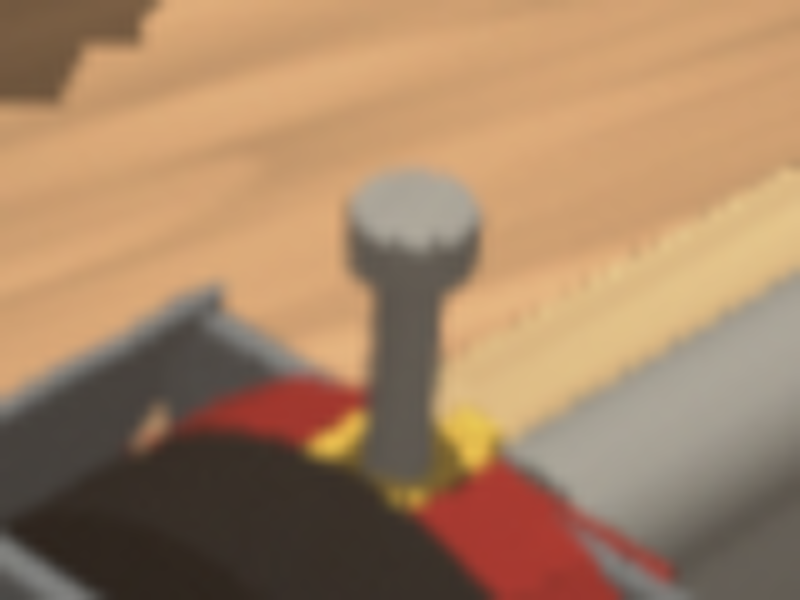

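View pics/t19.png

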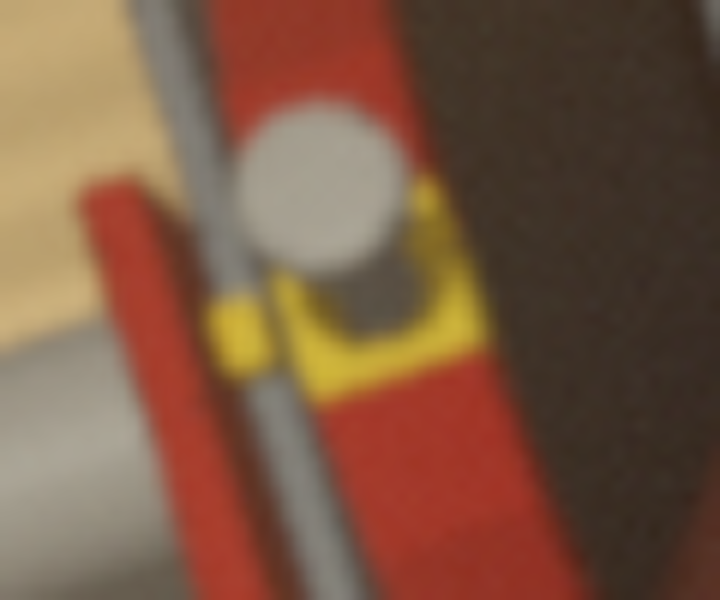

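Run:
```python
from h import *
P=rw((0,.022,.18)); 
os_=np.array((-.415,.03)); ot=np.array((.54,2.18))
w=tri(np.array((390.95,130.55))-os_,np.array((231.4,205.0))-ot);print("tri",rl(w))
print(rel(rw((0.001,.0205,.26))))
```

```text
tri [0.0010618  0.01634827 0.24216501]
[  -0.  -223.2   47.4]
```

>>> {"method": "send_rows", "body": {"steps": [[0, -0.05, 0, 0, 0, 0], [0, -0.06, 0, 0, 0, 0], [0, -0.06, 0, 0, 0, 0], [0, -0.045, 0.015, 0, 0, 0], [0, -0.004, 0.02, 0, 0, 0], [0, 0, 0.018, 0, 0, 0], [0, 0, 0.008, 0, 0, 0], [0, 0, 0, 0, 0, 0]], "grip": 0}}

```text
time: 40.65
tool_pos: [0.5356, 0.0395, 0.2446]
tool_rot: [-0.0, 0.995, 0.102, -0.001]
contact_force: [0.7, 0.2, -0.5]
gripper_width: -0.001
```

>>> {"method": "send_rows", "body": {"steps": [[0, 0, 0.002, 0, 0, 0], [0, 0, 0, 0, 0, 0]]}}

```text
time: 40.9
tool_pos: [0.5361, 0.0401, 0.244]
tool_rot: [0.0, 0.995, 0.103, 0.0]
contact_force: [-0.0, 0.0, -0.9]
gripper_width: 0.001
```

Run:
```python
from h import *
st()
```

```text
t 40.90 pos [0.5361 0.0401 0.244 ] loc [0.0006 0.0204 0.244 ] F [-0.   0.  -0.9] g 0.00 j [-0.06 -0.17  1.8  -0.    1.51  1.3 ]
```

>>> {"method": "send_rows", "body": {"steps": [[0, 0, 0.001, 0, 0, 0], [0, 0, 0, 0, 0, 0]]}}

```text
time: 41.15
tool_pos: [0.536, 0.0405, 0.243]
tool_rot: [0.0, 0.995, 0.103, 0.0]
contact_force: [-1.1, 0.2, 0.9]
gripper_width: -0.005
```

>>> {"method": "send_rows", "body": {"steps": [[0, 0, 0.001, 0, 0, 0], [0, 0, 0, 0, 0, 0]]}}

```text
time: 41.4
tool_pos: [0.5361, 0.0405, 0.2423]
tool_rot: [0.0, 0.995, 0.103, 0.001]
contact_force: [0.1, -0.3, 3.1]
gripper_width: 0.0
```

>>> {"method": "send_rows", "body": {"steps": [[0, 0, 0.001, 0, 0, 0], [0, 0, 0, 0, 0, 0]]}}

```text
time: 41.65
tool_pos: [0.5363, 0.0406, 0.2417]
tool_rot: [0.0, 0.995, 0.103, 0.001]
contact_force: [0.8, 0.5, 5.3]
gripper_width: -0.001
```

>>> {"method": "send_rows", "body": {"steps": [[0, 0, -0.01, 0, 0, 0], [-0.011, 0.011, -0.02, 0, 0, 0], [-0.03, 0.03, 0, 0, 0, 0], [-0.03, 0.03, 0, 0, 0, 0], [0, 0, 0.04, 0, 0, 0], [0, 0, 0.04, 0, 0, 0], [0, 0, 0.015, 0, 0, 0], [0, 0, 0, 0, 0, 0]]}}

```text
time: 42.65
tool_pos: [0.4803, -0.0438, 0.1754]
tool_rot: [-0.0, 0.995, 0.103, -0.001]
contact_force: [0.3, -0.7, 1.1]
gripper_width: -0.001
```

Run:
```python
from h import *
st()
f=manip.grab_frame("scene");g=manip.grab_frame("top");cv2.imwrite("pics/s20raw.png",f);cv2.imwrite("pics/t20raw.png",g)
cv2.imwrite("pics/s20.png",cv2.resize(f[100:190,320:430],(733,600),interpolation=2))
```

```text
t 42.65 pos [ 0.4803 -0.0438  0.1754] loc [-0.0711 -0.0504  0.1754] F [ 0.3 -0.7  1.1] g -0.00 j [-0.25 -0.26  1.99 -0.    1.41  1.12]
```

View pics/s20.png

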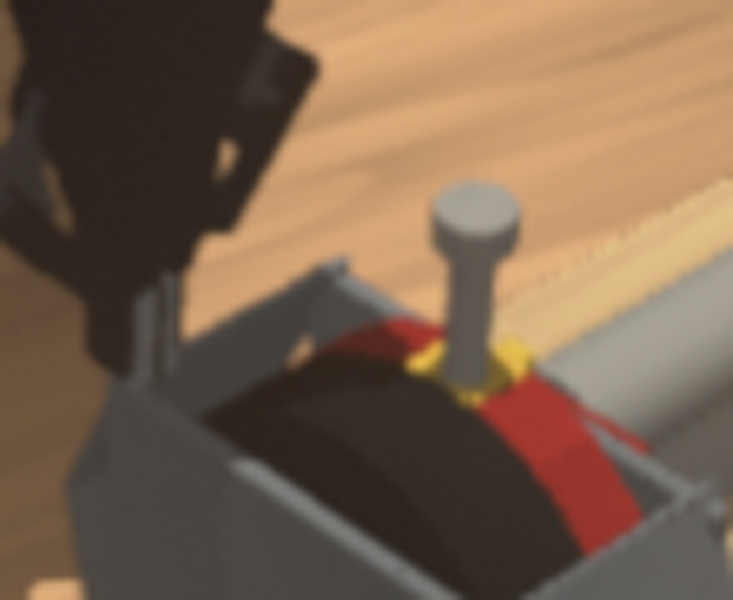

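>>> {"method": "send_rows", "body": {"steps": [[0, 0, 0.003, 0, 0, 0], [0, 0, 0.003, 0, 0, 0], [0, 0, 0, 0, 0, 0]]}}

```text
time: 43.12
tool_pos: [0.4808, -0.0435, 0.1695]
tool_rot: [-0.0, 0.995, 0.103, -0.0]
contact_force: [-0.7, 0.3, 0.6]
gripper_width: 0.002
```

>>> {"method": "send_rows", "body": {"steps": [[0, 0, 0.001, 0, 0, 0], [0, 0, 0, 0, 0, 0]]}}

```text
time: 43.38
tool_pos: [0.481, -0.0436, 0.1691]
tool_rot: [0.0, 0.995, 0.103, 0.0]
contact_force: [-2.3, -0.2, 2.8]
gripper_width: 0.002
```

>>> {"method": "send_rows", "body": {"steps": [[0, 0, 0.001, 0, 0, 0], [0, 0, 0, 0, 0, 0]]}}

```text
time: 43.62
tool_pos: [0.4815, -0.0436, 0.1688]
tool_rot: [0.0, 0.995, 0.103, 0.001]
contact_force: [-1.3, 1.1, 6.4]
gripper_width: 0.001
```

>>> {"method": "send_rows", "body": {"steps": [[0, 0, -0.005, 0, 0, 0], [0.021, 0.002, 0, 0, 0, 0], [0, 0, 0, 0, 0, 0], [0, 0, 0.002, 0, 0, 0], [0, 0, 0, 0, 0, 0]]}}

```text
time: 44.25
tool_pos: [0.501, -0.0412, 0.1699]
tool_rot: [-0.0, 0.995, 0.103, -0.001]
contact_force: [-0.0, 0.3, -0.5]
gripper_width: 0.002
```

>>> {"method": "send_rows", "body": {"steps": [[0, 0, 0.002, 0, 0, 0], [0, 0, 0, 0, 0, 0]]}}

```text
time: 44.5
tool_pos: [0.5015, -0.0412, 0.1683]
tool_rot: [-0.0, 0.995, 0.103, -0.0]
contact_force: [-0.2, -0.6, 0.2]
gripper_width: -0.0
```

>>> {"method": "send_rows", "body": {"steps": [[0, 0, 0.001, 0, 0, 0], [0, 0, 0, 0, 0, 0]]}}

```text
time: 44.75
tool_pos: [0.5017, -0.0412, 0.1674]
tool_rot: [-0.0, 0.995, 0.103, -0.0]
contact_force: [0.3, 0.7, -0.6]
gripper_width: -0.002
```

>>> {"method": "send_rows", "body": {"steps": [[0, 0, 0.001, 0, 0, 0], [0, 0, 0, 0, 0, 0]]}}

```text
time: 45.0
tool_pos: [0.5017, -0.0412, 0.1664]
tool_rot: [-0.0, 0.995, 0.103, -0.0]
contact_force: [0.4, -0.5, 0.4]
gripper_width: -0.001
```

>>> {"method": "send_rows", "body": {"steps": [[0, 0, 0.001, 0, 0, 0], [0, 0, 0, 0, 0, 0]]}}

```text
time: 45.25
tool_pos: [0.5017, -0.0412, 0.1654]
tool_rot: [-0.0, 0.995, 0.103, -0.0]
contact_force: [-0.8, 0.0, 0.9]
gripper_width: -0.002
```

>>> {"method": "send_rows", "body": {"steps": [[0, 0, 0.001, 0, 0, 0], [0, 0, 0, 0, 0, 0]]}}

```text
time: 45.5
tool_pos: [0.5019, -0.0412, 0.165]
tool_rot: [0.0, 0.995, 0.103, 0.0]
contact_force: [-1.9, 0.3, 2.8]
gripper_width: -0.002
```

Run:
```python
from h import *
p=tri((396.7,151.6),(224.9,217.4)); h=tri((390.0,154.9),(235.5,213.5)); print("pointer",rl(p),"hole",rl(h), "diff",rl(h)-rl(p),"expect 0,-22,+3")
f=cv2.imread("pics/s20raw.png");g=cv2.imread("pics/t20raw.png");print(f.shape)
cv2.imwrite("pics/z20.png",cv2.hconcat([cv2.resize(f[120:165,372:412],(400,450),interpolation=2),cv2.resize(g[192:237,215:255],(400,450),interpolation=2)]))
```

```text
pointer [-0.00330676  0.04460082  0.17503385] hole [-0.00312541  0.02326748  0.1772712 ] diff [ 0.00018135 -0.02133334  0.00223735] expect 0,-22,+3
(400, 640, 3)
```

View pics/z20.png

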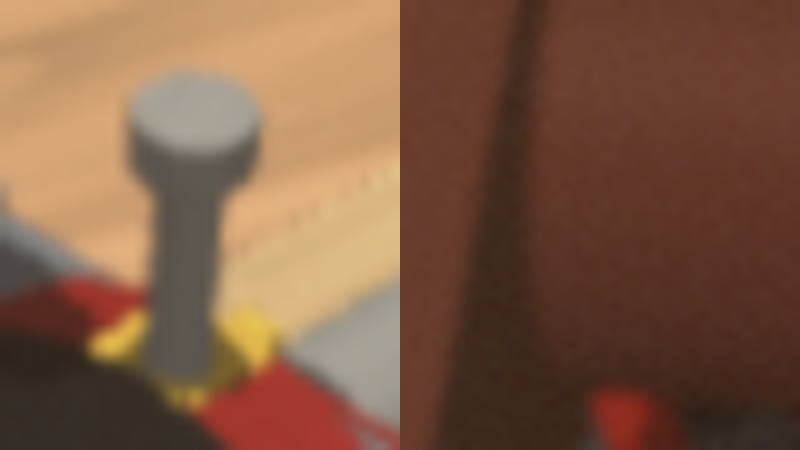

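>>> {"method": "send_rows", "body": {"steps": [[0, 0, -0.01, 0, 0, 0], [0, 0, -0.045, 0, 0, 0], [0, 0, -0.045, 0, 0, 0], [0.02, -0.03, 0, 0, 0, 0], [0.03, -0.043, 0, 0, 0, 0], [0.001, 0, 0, 0, 0, 0], [0, 0, 0.01, 0, 0, 0], [0, 0, 0.006, 0, 0, 0]]}}

```text
time: 46.5
tool_pos: [0.5361, 0.0399, 0.2473]
tool_rot: [0.0, 0.995, 0.102, -0.001]
contact_force: [-0.2, -0.5, -0.3]
gripper_width: 0.001
```

>>> {"method": "send_rows", "body": {"steps": [[0, 0, 0, 0, 0, 0]]}}

```text
time: 46.62
tool_pos: [0.536, 0.0399, 0.2472]
tool_rot: [-0.0, 0.995, 0.102, -0.001]
contact_force: [-1.1, -0.3, -0.3]
gripper_width: 0.002
```

Run:
```python
from h import *
st()
f=manip.grab_frame("scene");cv2.imwrite("pics/s21.png",cv2.resize(f[95:165,360:440],(686,600),interpolation=2))
```

```text
t 46.62 pos [0.536  0.0399 0.2472] loc [0.0004 0.0202 0.2472] F [-1.1 -0.3 -0.3] g 0.00 j [-0.06 -0.17  1.8  -0.    1.51  1.3 ]
```

View pics/s21.png

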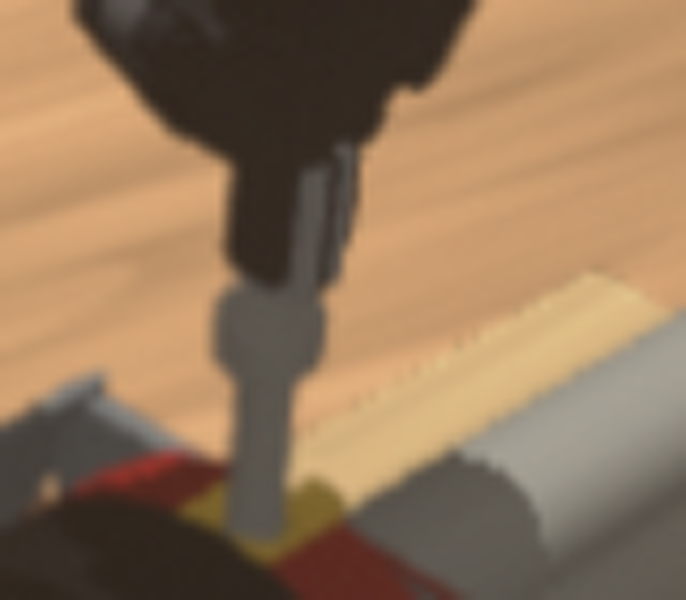

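>>> {"method": "send_rows", "body": {"steps": [[0, 0, 0.003, 0, 0, 0], [0, 0, 0, 0, 0, 0]]}}

```text
time: 46.92
tool_pos: [0.5367, 0.0405, 0.2454]
tool_rot: [-0.0, 0.995, 0.103, -0.0]
contact_force: [-0.7, 0.2, -1.0]
gripper_width: 0.0
```

>>> {"method": "send_rows", "body": {"steps": [[0, 0, 0.0015, 0, 0, 0], [0, 0, 0, 0, 0, 0]]}}

```text
time: 47.18
tool_pos: [0.5367, 0.0407, 0.2439]
tool_rot: [0.0, 0.995, 0.103, -0.0]
contact_force: [0.4, 0.1, -0.1]
gripper_width: -0.005
```

>>> {"method": "send_rows", "body": {"steps": [[0, 0, 0.0015, 0, 0, 0], [0, 0, 0, 0, 0, 0]]}}

```text
time: 47.42
tool_pos: [0.5368, 0.0407, 0.2427]
tool_rot: [0.0, 0.995, 0.103, 0.0]
contact_force: [0.1, 0.4, 0.6]
gripper_width: 0.003
```

>>> {"method": "send_rows", "body": {"steps": [[0, 0, 0.0015, 0, 0, 0], [0, 0, 0, 0, 0, 0]]}}

```text
time: 47.68
tool_pos: [0.5372, 0.0407, 0.242]
tool_rot: [0.0, 0.995, 0.103, 0.001]
contact_force: [0.1, 0.3, 3.8]
gripper_width: -0.003
```

>>> {"method": "send_rows", "body": {"steps": [[0, 0, 0.0015, 0, 0, 0], [0, 0, 0, 0, 0, 0]]}}

```text
time: 47.92
tool_pos: [0.5376, 0.0407, 0.2413]
tool_rot: [0.0, 0.995, 0.103, 0.002]
contact_force: [-0.9, -0.2, 7.4]
gripper_width: -0.005
```

>>> {"method": "send_rows", "body": {"steps": [[0, 0, 0.001, 0, 0, 0], [0, 0, 0, 0, 0, 0]]}}

```text
time: 48.18
tool_pos: [0.5379, 0.0408, 0.241]
tool_rot: [0.0, 0.995, 0.103, 0.002]
contact_force: [-0.4, 1.1, 9.0]
gripper_width: 0.001
```

>>> {"method": "send_rows", "body": {"steps": [[0, 0, -0.004, 0, 0, 0], [0, 0, -0.02, 0, 0, 0], [0, 0, -0.04, 0, 0, 0], [0, 0.05, -0.01, 0, 0, 0], [0, 0.06, 0, 0, 0, 0], [0, 0.06, 0, 0, 0, 0], [0, 0.05, 0, 0, 0, 0], [0, 0, 0, 0, 0, 0]]}}

```text
time: 49.18
tool_pos: [0.5817, -0.1777, 0.3123]
tool_rot: [-0.0, 0.995, 0.101, -0.001]
contact_force: [0.1, 1.1, 0.2]
gripper_width: -0.002
```

Run:
```python
from h import *
st()
f=manip.grab_frame("scene");g=manip.grab_frame("top");cv2.imwrite("pics/s22raw.png",f);cv2.imwrite("pics/t22raw.png",g)
cv2.imwrite("pics/v22.png",cv2.hconcat([cv2.resize(f[120:165,372:412],(400,450),interpolation=2),cv2.resize(g[192:237,215:255],(400,450),interpolation=2)]))
```

```text
t 49.17 pos [ 0.5817 -0.1777  0.3123] loc [ 0.0009 -0.2021  0.3123] F [0.1 1.1 0.2] g -0.00 j [-0.42 -0.02  1.55 -0.    1.61  0.95]
```

View pics/v22.png

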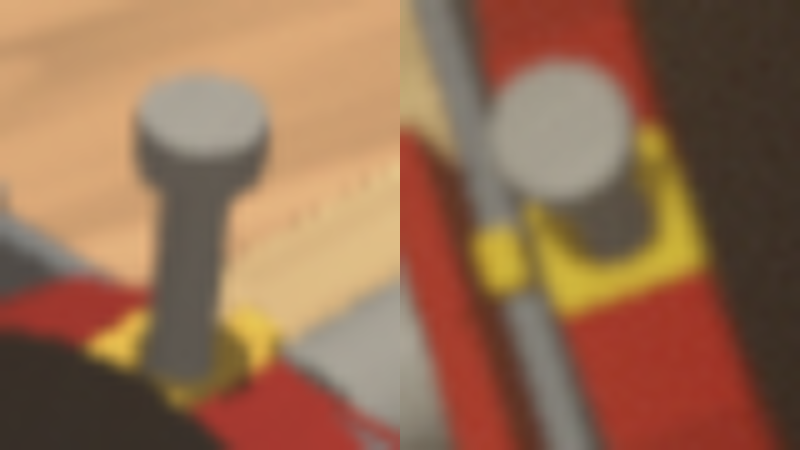

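Run:
```python
from h import *
os_=np.array((-.415,.03)); ot=np.array((.54,2.18))
w=tri(np.array((391.85,131.35))-os_,np.array((230.75,204.55))-ot);print("tri head",rl(w))
# subpixel comparison of ring/block between t6 and t22 in a patch away from pin: lower edge of block
a=cv2.imread("pics/t6raw.png").astype(np.float32);b=cv2.imread("pics/t22raw.png").astype(np.float32)
sl=(slice(215,230),slice(228,252))
A=(a[sl][...,1]-a[sl][...,0]);B=(b[sl][...,1]-b[sl][...,0])
print(cv2.phaseCorrelate(A-A.mean(),B-B.mean(),cv2.createHanningWindow((A.shape[1],A.shape[0]),cv2.CV_32F)))
sl=(slice(219,231),slice(217,229))
```

```text
tri head [0.00263705 0.01738417 0.24066412]
((0.11124655906419889, 0.6996933693436089), 0.9867472343974644)
```

>>> {"method": "send_rows", "body": {"steps": [[0, -0.05, 0, 0, 0, 0], [0, -0.06, 0, 0, 0, 0], [0, -0.06, 0, 0, 0, 0], [0, -0.045, 0, 0, 0, 0], [-0.001, -0.008, 0.03, 0, 0, 0], [0, 0, 0.035, 0, 0, 0], [0, 0, 0.025, 0, 0, 0], [0, 0, 0.006, 0, 0, 0]], "grip": 1}}

```text
time: 50.28
tool_pos: [0.5335, 0.0449, 0.2147]
tool_rot: [-0.0, 0.995, 0.104, -0.002]
contact_force: [-0.1, 0.4, 0.3]
gripper_width: 1.001
```

>>> {"method": "send_rows", "body": {"steps": [[0, 0, 0, 0, 0, 0], [0, 0, 0, 0, 0, 0]]}}

```text
time: 50.52
tool_pos: [0.5359, 0.0436, 0.2184]
tool_rot: [0.0, 0.995, 0.103, 0.001]
contact_force: [-0.0, 0.4, 1.3]
gripper_width: 1.002
```

Run:
```python
from h import *
st(); print(rel(rw((0.001,.0219,.214))))
```

```text
t 50.52 pos [0.5359 0.0436 0.2184] loc [0.0011 0.0239 0.2184] F [-0.   0.4  1.3] g 1.00 j [-0.06 -0.15  1.83  0.    1.46  1.31]
[-0.1  2.   4.4]
```

>>> {"method": "send_rows", "body": {"steps": [[0, 0.002, 0.004, 0, 0, 0], [0, 0, 0, 0, 0, 0]]}}

```text
time: 50.78
tool_pos: [0.5356, 0.0412, 0.2126]
tool_rot: [0.0, 0.995, 0.103, 0.0]
contact_force: [0.1, 0.7, 0.1]
gripper_width: 1.0
```

>>> {"method": "send_rows", "body": {"steps": [[0, 0, 0, 0, 0, 0], [0, 0, 0, 0, 0, 0], [0, 0, 0, 0, 0, 0], [0, 0, 0, 0, 0, 0], [0, 0, 0, 0, 0, 0]], "grip": 0}}

```text
time: 51.4
tool_pos: [0.5357, 0.0415, 0.2128]
tool_rot: [0.0, 0.995, 0.103, 0.0]
contact_force: [-0.0, 1.0, 0.1]
gripper_width: 0.284
```

>>> {"method": "send_rows", "body": {"steps": [[0, 0, -0.004, 0, 0, 0], [0, 0, -0.004, 0, 0, 0], [0, 0, 0, 0, 0, 0]]}}

```text
time: 51.78
tool_pos: [0.5358, 0.0415, 0.221]
tool_rot: [0.0, 0.995, 0.103, 0.0]
contact_force: [-0.4, 0.6, -0.9]
gripper_width: 0.285
```

>>> {"method": "send_rows", "body": {"steps": [[0, 0, 0.004, 0, 0, 0], [0, 0, 0.004, 0, 0, 0], [0, 0, 0, 0, 0, 0]]}}

```text
time: 52.15
tool_pos: [0.5358, 0.0415, 0.2128]
tool_rot: [0.0, 0.995, 0.103, 0.0]
contact_force: [0.8, 0.0, 1.6]
gripper_width: 0.28
```

>>> {"method": "send_rows", "body": {"steps": [[0, 0, 0.0015, 0, 0, 0], [0, 0, 0, 0, 0, 0]]}}

```text
time: 52.4
tool_pos: [0.5361, 0.0415, 0.2121]
tool_rot: [0.0, 0.995, 0.103, 0.001]
contact_force: [-0.7, 0.2, 4.8]
gripper_width: 0.282
```

>>> {"method": "send_rows", "body": {"steps": [[0.0015, 0, 0.0005, 0, 0, 0], [-0.003, 0, 0.0005, 0, 0, 0], [0.0015, 0, 0, 0, 0, 0]]}}

```text
time: 52.78
tool_pos: [0.5363, 0.0415, 0.2116]
tool_rot: [0.0, 0.995, 0.103, 0.001]
contact_force: [-0.6, 1.3, 7.1]
gripper_width: 0.282
```

>>> {"method": "send_rows", "body": {"steps": [[-0.0005, 0, -0.0015, 0, 0, 0], [0, 0, 0, 0, 0, 0]]}}

```text
time: 53.02
tool_pos: [0.5354, 0.0414, 0.2119]
tool_rot: [0.0, 0.995, 0.103, 0.0]
contact_force: [0.3, 0.1, 5.2]
gripper_width: 0.279
```

>>> {"method": "send_rows", "body": {"steps": [[0, 0, 0, 0, 0, 0], [0, 0, 0, 0, 0, 0]], "grip": 0.32}}

```text
time: 53.28
tool_pos: [0.5344, 0.0413, 0.2103]
tool_rot: [-0.0, 0.995, 0.103, -0.001]
contact_force: [0.4, -0.4, -0.3]
gripper_width: 0.325
```

>>> {"method": "send_rows", "body": {"steps": [[0, 0, 0, 0, 0, 0], [0, 0, 0, 0, 0, 0], [0, 0, 0, 0, 0, 0]], "grip": 0.8}}

```text
time: 53.65
tool_pos: [0.535, 0.0413, 0.2114]
tool_rot: [-0.0, 0.995, 0.103, -0.0]
contact_force: [-0.4, -0.4, 0.2]
gripper_width: 0.8
```

>>> {"method": "send_rows", "body": {"steps": [[0, 0, -0.01, 0, 0, 0], [0, 0, -0.03, 0, 0, 0], [0, 0, -0.03, 0, 0, 0], [0, 0, -0.03, 0, 0, 0], [0, 0.05, 0, 0, 0, 0], [0, 0.06, 0, 0, 0, 0], [0, 0.06, 0, 0, 0, 0], [0, 0.05, 0, 0, 0, 0]]}}

```text
time: 54.65
tool_pos: [0.5805, -0.1762, 0.3126]
tool_rot: [0.0, 0.995, 0.103, 0.001]
contact_force: [-0.4, 0.1, 0.1]
gripper_width: 0.803
```

Run:
```python
from h import *
st()
f=manip.grab_frame("scene");g=manip.grab_frame("top");cv2.imwrite("pics/s23raw.png",f);cv2.imwrite("pics/t23raw.png",g)
cv2.imwrite("pics/v23.png",cv2.hconcat([cv2.resize(f[120:165,372:412],(400,450),interpolation=2),cv2.resize(g[192:237,215:255],(400,450),interpolation=2)]))
a=cv2.imread("pics/t6raw.png").astype(np.float32);b=g.astype(np.float32)
sl=(slice(215,230),slice(228,252))
A=(a[sl][...,1]-a[sl][...,0]);B=(b[sl][...,1]-b[sl][...,0])
print(cv2.phaseCorrelate(A-A.mean(),B-B.mean(),cv2.createHanningWindow((A.shape[1],A.shape[0]),cv2.CV_32F)))
```

```text
t 54.65 pos [ 0.5805 -0.1762  0.3126] loc [-0.     -0.2004  0.3126] F [-0.4  0.1  0.1] g 0.80 j [-0.42 -0.03  1.56 -0.    1.61  0.95]
((0.20197698177141454, 0.8394784678952201), 0.9988427625762092)
```

View pics/v23.png

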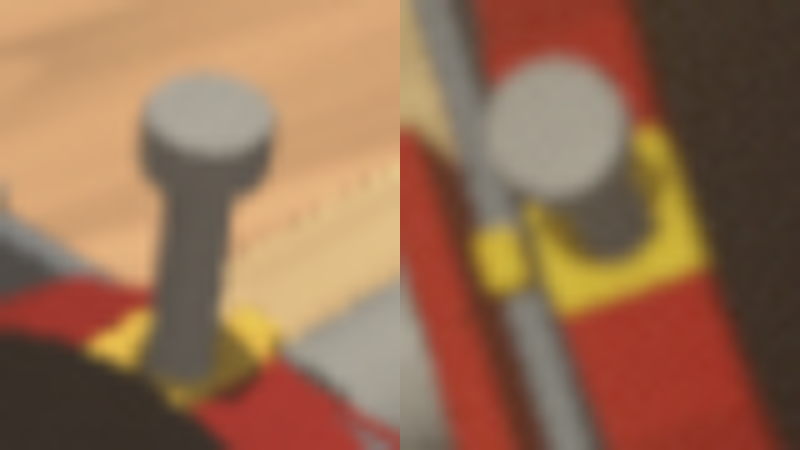

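Run:
```python
from h import *
os_=np.array((-.415,.03)); ot=np.array((.54,2.18))
w=tri(np.array((392.25,131.25))-os_,np.array((230.25,204.15))-ot);print("tri head",rl(w))
p=atz("top",(224.9,217.4),.177)
a=cv2.imread("pics/t23raw.png")
hsv=cv2.cvtColor(cv2.resize(a,None,fx=8,fy=8,interpolation=2)[192*8:232*8,218*8:252*8],cv2.COLOR_BGR2HSV)
m=cv2.inRange(hsv,(20,120,100),(35,255,255))
n,l,s,c=cv2.connectedComponentsWithStats(m)
for i in range(1,n):
    if s[i,4]>300: 
        r=cv2.minAreaRect(np.argwhere(l==i)[:,::-1].astype(np.float32)); print(s[i],(np.array(r[0])+.5)/8-.5+[218,192],np.array(r[1])/8,r[2])
        u=(np.array(r[0])+.5)/8-.5+[218,192]; print(rl(atz("top",u,.178)))
```

```text
tri head [0.00340062 0.01783938 0.24112488]
[   35   106   191   142 11626] [233.02542782 214.46235275] [14.37015057 22.77507591] 70.90650939941406
[-0.00407611  0.02753895  0.178     ]
```

Run:
```python
from h import *
st(); print(manip.job_done())
```

```text
t 54.75 pos [ 0.5803 -0.1783  0.3117] loc [-0.0006 -0.2024  0.3117] F [ 0.2  0.9 -0.3] g 0.80 j [-0.42 -0.02  1.56 -0.    1.61  0.95]
the job is handed in; nothing more can be done
None
```

I handed the job in at 54.75 s with the spoke standing in the socket at the top. However, it may be about 3 mm short of the floor, and it leans about 4–5°.

**What I did:** I turned the wheel with light fingertip strokes on the tyre, with about 10 N the highest force read, until the yellow socket came up. A short 1.8 mm stroke back then trimmed it. I took the steel spoke from the stand, lowered it into the socket, let go and backed the arm off.

**What the last checks showed:**
- **Socket position:** the yellow block lines up with the pointer to within about 1 mm (1°). An image comparison suggests it shifted about 1.4 mm towards −x during the last handling.
- **Spoke upright:** it leans about 4–5°, which is within what the 3 mm play in the hole allows. It leaned like this after every release, in different directions.
- **Spoke depth (check failed):** touching the head with the fingertips, up to 9 N, and the camera estimates put its top at about 241–242 mm. Fully home should be 239 mm. I re-gripped it, wiggled it and pressed with up to 9 N, but it went no deeper. I could not tell whether something blocks the last millimetres or the spoke is simply longer than stated.
- **Bystanders:** I did not touch the jar, cup or bowl, but I did not measure their positions again at the end.

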